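Set a tilting drill table by its swinging-pointer angle gauge and hold it

ROBOT

A 6-joint arm with a two-finger parallel gripper is mounted at the origin on a cart in front of the work surface, level with it; the furniture and walls round the work are solid. World frame = base frame: x ahead of the robot, y to its left, z up, the work surface at z = 0. Lengths are in m, angles in degrees, forces in N, time in s.
With the tool pointing down it reaches from about 0.4 to 0.825 m from the base axis. Payload 7 kg.
Tool frame: the origin (TCP) lies at the very end of the fingers, on their centre line; the grasp point (between the pads) lies 19 mm behind it; x points along the fingers, z is the direction in which the jaws open and shut, and the axes are right-handed (so a half turn about x gives the same grasp; the last joint's range is limited). The gripper opens to 88 mm and grips with 3 to 60 N. Pads are 19 mm wide; open, the fingers measure 130 mm over their backs; the gripper's body (78 mm by 193 mm) begins 47 mm behind the grasp point.
Start: joints at [85.205, 20.546, 0.682, 0, -70.136, -16.507], TCP at [0.245, 0.629, 0.192] pointing down, gripper open.
Joint ranges: [-176.03, 176.03], [-82.01, 121.73], [-58.28, 71.71], [-173.87, 95.51], [-174.79, -0.11], [-173.66, 173.66]. Speed limits (degrees/s): [136.94, 136.94, 172.46, 180, 180, 180].

INTERFACE

Orientations are given as [roll, pitch, yaw] about the fixed x, y, z axes, in that order (R = Rz(yaw) Ry(pitch) Rx(roll)).
In Python, from plant import sensors, cams, workorder gives the robot as it stands. The module is installed in compiled form; this text tells all that it offers.
- The arm moves only by the shell command python3 -m handwheel 'ROWS' [OPENING] [FORCE]. ROWS is JSON, one flat list of numbers, 4 for each row, row after row: the shift along the tool's x, y, z in cm, then the turn about the tool's x in degrees. A call has exactly 10 rows; each row is the pose to reach, as a shift and turn from the pose commanded when the call began, along the tool's axes at that moment; what a row does not reach only later rows make up. A row lasts 1/8 s, in which the tool goes at most 62.5 mm and 10.7 degrees, less where a joint would pass 70% of its speed; a pose out of reach is approached as far as the arm can. A call with a gripper value outside its range is refused whole. OPENING is the finger opening in cm, from 0 to 8.76, set as the call begins (- or left out, the last holds). The fingers move at their own pace and stop on an object; FORCE is the grip in N (left out, the last holds). Time passes only in rows, so rows that repeat a pose let the fingers close, or fill a call up. It gives the time, the measured TCP pose, the force and the opening at its end, in the units of the state.
- sensors.get_state(): the state, without advancing time (a new reading comes with each control period).
- cams.capture(name): name is "scene" or "top" or "wrist"; returns a dict with "image" (384x512x3 uint8, red, green, blue), "fov_y" (degrees; the focal length in pixels is half the picture's height over the tangent of half this angle, whatever the lens; pixels are square), "cx", "cy" (the principal point, pixels), "D" ([k1, k2, p1, p2, k3] as OpenCV has them; the pictures are not rectified), "xyz" and "rotation" of the camera in the world. Camera axes: x right, y down, z forward; pixel columns grow to the right and rows downward; lengths in m; the calibration is good to about 2 mm. A picture is of the moment at which its call begins. There is no depth.
- workorder.close_job(): hands the job in, once; it reports no verdict.
The state is a dict: "time_s": time; "joints": joint angles; "qd": joint speeds; "joint_torque": joint torques, N m; "tcp_pos": TCP position; "eef_rot": TCP orientation; "contact_force": force on the tool from outside, world axes, zero at the start; "moment": the same for the moment, N m; "gripper_width": finger opening in m.
Only numpy, scipy, OpenCV 4.12 (cv2) and the standard library are available. Lean on these libraries where they do the work, as an engineer would, in place of code of your own. Each camera call takes 0.05 s, during which the arm holds its last target.

TASK

Set up the tilting table for drilling the tapered casting clamped on it. Slide the angle gauge along the casting's top, without lifting it, until the end of its foot is up against the raised shoulder at the pivot end; let go of it, then take the table by its lift handle and raise it until the gauge's swinging pointer settles on the mark of its setting ring. The table falls back if let go, so finish while still holding it steady there by the handle, so that I can tighten the clamp knob. Do not turn the setting ring and leave the loose tools round about where they lie.

Things in the scene. Friction and masses are not known exactly. Their poses are not given: they have to be found in the camera images.
- angle_gauge: Angle gauge, loose, about 0.4 kg: grey round case, 100 mm across and 28 mm thick, upright on a steel foot 150 mm long, 40 wide, 14 high. White dial towards the robot. Origin: centre of the foot's underside; x from the robot square through the dial, y left along the foot, z up. Case centre 60 mm up, top 110 mm up. The case can be gripped by its flat faces from above near its top.
- dial_centre (a point): Centre of the gauge's dial, on its face, 60 mm above the foot's underside and 14.5 mm in front of the middle of the case; axes as the gauge's. Ticks each 5 degrees, longer each 15.
- foot_end (a point): Middle of the lower edge of the right-hand end of the gauge's foot (the end towards the shoulder); axes as the gauge's. It starts 38 to 62 mm from the shoulder; when the foot is home it lies at the point shoulder.
- shoulder (a point): Foot of the raised shoulder (70 mm wide, 15 high, 18 thick) at the casting's pivot end, mid-width, where it meets the casting's top; 80 mm above the bench with the table down. x away from the robot, parallel to the pivot; y up along the top face towards the handle; z square to that face. The top is flat, 70 mm wide, 218 long; it climbs 3 degrees (0.052 rad) to the left relative to the table.
- pivot (a point): Middle of the table's pivot axis, 50 mm above the bench. Table axes: x along the pivot, away from the robot; y along the table from the pivot to the handle (left); z up from the table. Table 128 mm wide, its left end at y = 287 mm.
- handle_grip (a point): Middle of the lift handle's round bar: 12 mm thick, 88 long between two 10 mm side rods, parallel to the pivot; at y = 345 mm, z = 22 mm from the pivot in table axes, 72 mm above the bench with the table down. 52 mm free between the bar and the table's end. Axes as the table's. Pinch it from above between the rods, fingers closing along y. Lifting takes about 6 to 8 N here.
- tilt_table (a joint): Tilt of the table about its pivot, rad: 0 = down on its rests, grows as the handle (left end) is lifted, stop at 0.60. It falls back by its own weight.
- pointer (a joint): Black weighted pointer swinging freely over the dial, tip up: angle relative to the gauge, rad, 0 at the dial's top tick, positive counter-clockwise as the robot sees it (to the left, the handle side). Left alone it swings with a period of about 0.9 s, settles in about 2 s and then reads the gauge's lean = table tilt + 0.052.
- setting_ring (a joint): Knurled ring round the dial with one black arrowhead mark pointing inwards: the mark's angle relative to the gauge, rad, counted like the pointer's; 0.20 to 0.40. Already set and stiff; not to be turned.
- pointer_tip (a point): Tip of the pointer, 34 mm from the dial centre; its z points from the dial centre through the tip.
- mark_tip (a point): Inner point of the ring's arrowhead mark, 35 mm from the dial centre; its z points from the dial centre through the mark.
- hex_key_a: Loose hex key, L-shaped, 33x95x5 mm, on the bench in front of the table; origin under its middle. Leave it.
- scraper_a: Loose scraper with a wooden handle, 200 mm long, on the bench; origin under its middle. Leave it.
- slot_gauge: Loose steel slot gauge, 18x64x24 mm, on the bench; origin under its middle. Leave it.
- screwdriver_a: Loose screwdriver with a red handle, 210 mm long, on the bench; origin under its middle. Leave it.

How it is judged (in metres and radians):
On the way, in this order (a step that is already met when the one before it is completed fails the run):
1. the gauge's foot stands flat on the casting with its end against the shoulder, the table still down, and the gauge is let go (y of foot_end in the frame of shoulder below 0.004 m and z of foot_end in the frame of shoulder between -0.004 and 0.004 m and x of foot_end in the frame of shoulder between -0.02 and 0.02 m and angle between the y axis of foot_end and the y axis of shoulder, either way round below 0.1 rad and value of joint tilt_table below 0.03 rad and contact force between the fingers and angle_gauge below 0.2 N), for 0.3 s.
2. the table is lifted off its rests by the handle (value of joint tilt_table above 0.06 rad and contact force between the fingers and tilt_table_c0 above 1 N), for 0.1 s.
At the end, for the whole second after the job is handed in: The handle is held in the fingers (over 2 N) with the table raised and still, the pointer at rest (under 0.15 rad/s) within 3 degrees (0.052 rad) of the mark, and the gauge untouched, standing on the casting with its foot's end within 4 mm of the shoulder and in line with it within 0.1 rad (angle between the z axis of pointer_tip and the z axis of mark_tip, either way round below 0.052 rad and value of joint tilt_table above 0.08 rad and velocity of joint pointer between -0.15 and 0.15 rad/s and velocity of joint tilt_table between -0.03 and 0.03 rad/s and contact force between the fingers and tilt_table_c0 above 2 N and contact force between the fingers and angle_gauge below 0.2 N and y of foot_end in the frame of shoulder below 0.004 m and z of foot_end in the frame of shoulder between -0.004 and 0.004 m and x of foot_end in the frame of shoulder between -0.02 and 0.02 m and angle between the y axis of foot_end and the y axis of shoulder, either way round below 0.1 rad); the arm keeps its last pose, push and grip.
It fails at once if the gauge is lifted off or tipped over on the casting (its foot's end more than 8 mm off the top face) (z of foot_end in the frame of shoulder above 0.008 m or angle between the z axis of foot_end and the z axis of shoulder, either way round above 0.25 rad).
It fails at once if the setting ring is turned (velocity of joint setting_ring above 0.5 rad/s or velocity of joint setting_ring below -0.5 rad/s).
It fails at once if a loose tool or block on the bench is moved more than 30 mm (distance of any of hex_key_a, scraper_a, slot_gauge, screwdriver_a from where it was at the start of the episode above 0.03 m).
It also fails if it takes over 51 s, if anything falls off the work surface, if the arm or the gripper's body presses on something with over 40 N, if the wrist force passes 120 N, or if a joint passes its speed limit or range.

## Working session

There is one attempt and no reset: what is moved stays moved. The work goes in short steps, Python scripts to look and compute and a shell command to move; the robot and the scene stay as the last step left them, time stands still between calls to the robot, and variables do not carry over. Pictures are saved under pics/ and viewed, and the job is handed in when it is done.

```bash
ls; mkdir -p pics; python3 - <<'E'
from plant import sensors,cams
import cv2,json
s=sensors.get_state();print(s)
for n in ["scene","top","wrist"]:
    c=cams.capture(n);cv2.imwrite(f"pics/{n}0.png",c["image"][:,:,::-1]);c.pop("image");print(n,c)
E
```

```text
pics
{'time_s': 0.0, 'joints': array([ 8.52040783e+01,  2.05911598e+01,  6.32577963e-01, -2.13048792e-02,
       -7.01361254e+01, -1.65063472e+01]), 'qd': array([ 0.07811346, -0.01405268, -0.03018828, -0.03717293, -0.05564804,
        0.0787806 ]), 'joint_torque': array([-2.05123561e-04, -5.82707798e+01,  2.93053526e+01,  6.99675679e+00,
        6.88621847e-03, -1.91535955e-04]), 'tcp_pos': array([0.2450473 , 0.62834244, 0.19071304]), 'eef_rot': array([   4.5674897 ,   89.90319753, -106.74203491]), 'contact_force': array([ 0.84442296, -0.67547837,  0.18323821]), 'moment': array([ 0.02985605, -0.01543999, -0.01507753]), 'gripper_width': 0.08797667515627745}
scene {'fov_y': 53.68173807294406, 'cx': 251.442122274869, 'cy': 190.66498023806767, 'D': array([-0.09419876,  0.        ,  0.        ,  0.        ,  0.        ]), 'xyz': array([0.02059887, 0.81485508, 0.52287352]), 'rotation': array([-113.45707621,   -0.15387349, -142.69662371])}
top {'fov_y': 45.2230473776519, 'cx': 256.89065101827475, 'cy': 188.253497261164, 'D': array([0.00856064, 0.        , 0.        , 0.        , 0.        ]), 'xyz': array([0.44225526, 0.12778995, 1.3203665 ]), 'rotation': array([-175.57935517,   -0.67193018,  -90.19528232])}
wrist {'fov_y': 62.15792112213269, 'cx': 257.7406302665278, 'cy': 192.10993989179508, 'D': array([-0.01386734,  0.        ,  0.        ,  0.        ,  0.        ]), 'xyz': array([0.30681777, 0.60455182, 0.38385252]), 'rotation': array([ 1.65618792e+02, -1.01947526e-01, -1.11286686e+02])}
```

View pics/scene0.png

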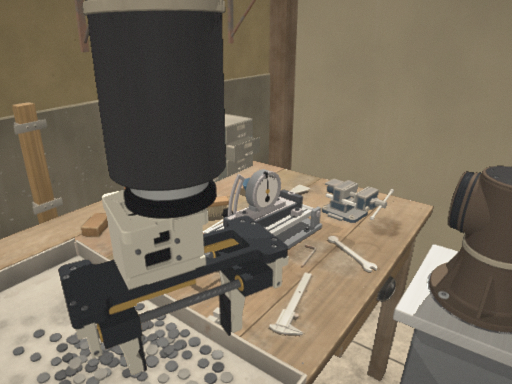

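View pics/top0.png

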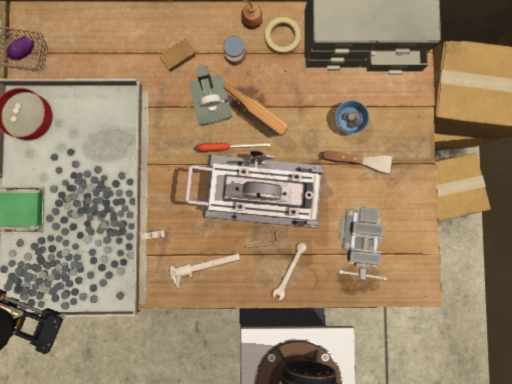

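View pics/wrist0.png

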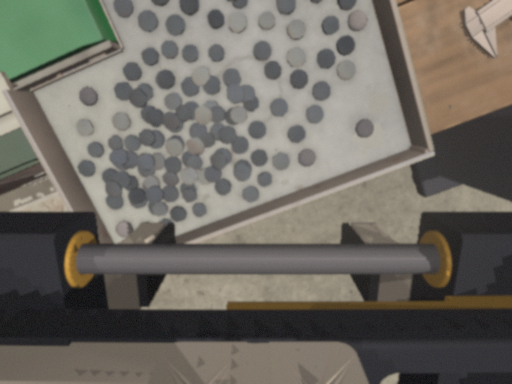

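The top view shows the table at about cols 188–322, rows 155–227, with the handle on the left (col ~188–210) and the gauge as a dark ellipse at ~(263,188). The scene view shows the dial at ~(264,188). I'll zoom in on the top view next.

```bash
cat > h.py <<'E'
import numpy as np,cv2
from scipy.spatial.transform import Rotation as Rt
from plant import sensors,cams
def K(c):
    h=c["image"].shape[0];f=h/2/np.tan(np.radians(c["fov_y"])/2)
    return np.array([[f,0,c["cx"]],[0,f,c["cy"]],[0,0,1]])
def R(r): return Rt.from_euler('xyz',r,degrees=True).as_matrix()
def ray(c,uv):
    p=cv2.undistortPoints(np.array([[uv]],float),K(c),np.array(c["D"]))[0,0]
    d=R(c["rotation"])@np.array([p[0],p[1],1]);return np.array(c["xyz"]),d
def onz(c,uv,z):
    o,d=ray(c,uv);return o+d*(z-o[2])/d[2]
def proj(c,P):
    Rm=R(c["rotation"]);P=np.atleast_2d(P)
    rv=cv2.Rodrigues(Rm.T)[0];t=-Rm.T@np.array(c["xyz"])
    return cv2.projectPoints(P.astype(float),rv,t,K(c),np.array(c["D"]))[0][:,0]
def crop(c,x0,y0,x1,y1,s,name):
    im=c["image"][y0:y1,x0:x1,::-1];cv2.imwrite("pics/"+name,cv2.resize(im,None,fx=s,fy=s,interpolation=cv2.INTER_CUBIC))
E
python3 - <<'E'
from h import *
c=cams.capture("top");crop(c,180,130,340,250,5,"top1.png")
c=cams.capture("scene");crop(c,200,150,340,255,5,"sc1.png")
E
```

```text
(no output)
```

View pics/top1.png

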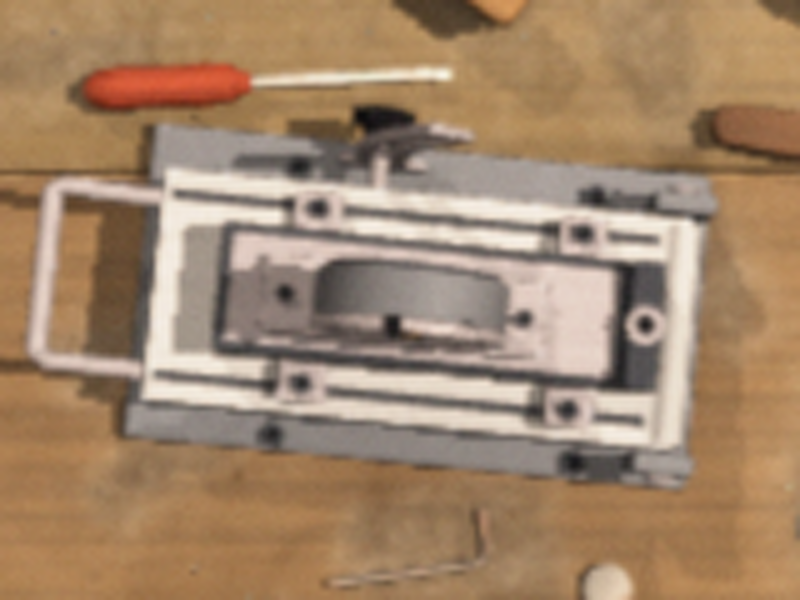

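View pics/sc1.png

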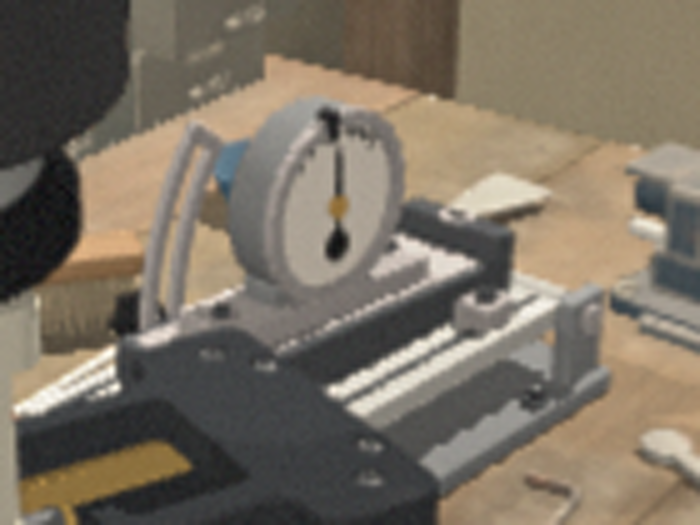

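```bash
python3 - <<'E'
from h import *
c=cams.capture("top")
for n,(a,b,d,e) in {"ta.png":(220,165,280,215),"tb.png":(265,165,325,215),"tc.png":(180,155,240,215)}.items(): crop(c,a,b,d,e,10,n)
im=np.hstack([cv2.imread("pics/"+n)[:500] for n in("ta.png","tb.png")]);cv2.imwrite("pics/tab.png",im[:, :1200][:, ::1]);
E
```

```text
(no output)
```

View pics/ta.png

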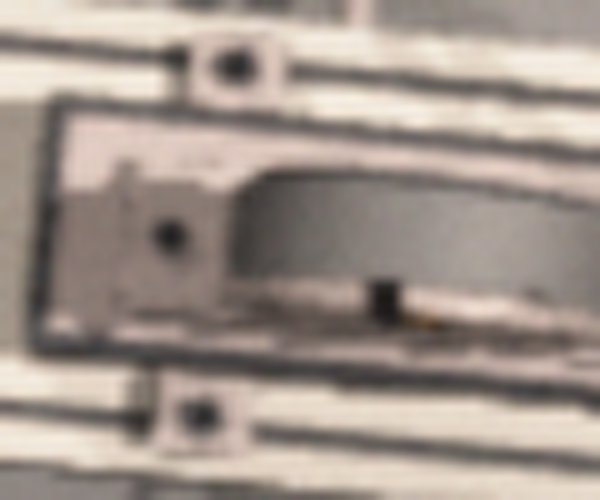

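View pics/tb.png

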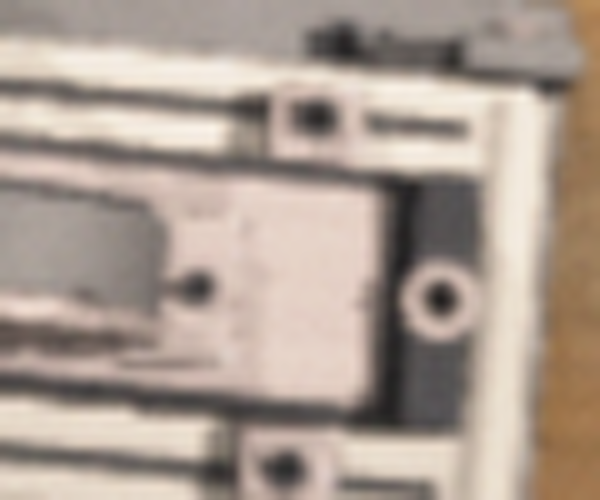

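View pics/tc.png

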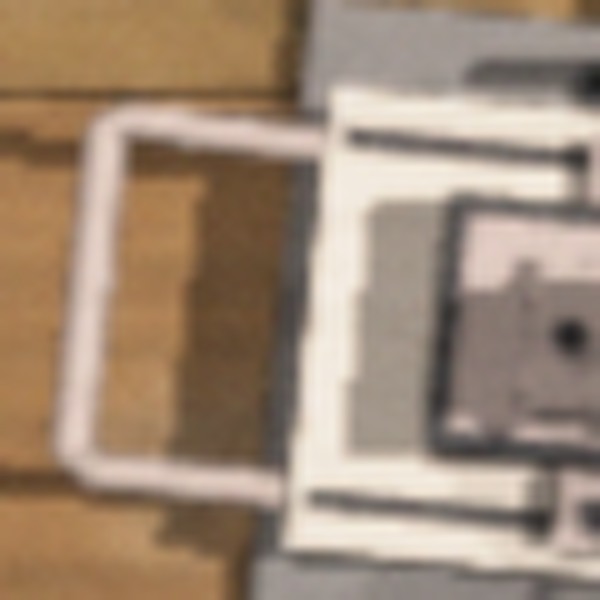

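```bash
python3 - <<'E'
from h import *
c=cams.capture("top")
def P(o,u,v,z): return onz(c,((u+.5)/10-.5+o[0],(v+.5)/10-.5+o[1]),z)
A=(220,165);B=(265,165);C=(180,155)
np.set_printoptions(precision=4,suppress=True)
b1=P(C,107,125,.072);b2=P(C,75,475,.072);print("bar",b1,b2,(b1+b2)/2,np.linalg.norm(b1-b2),np.degrees(np.arctan2(-(b1-b2)[1],(b1-b2)[0])))
# table left end upper edge (z~.06?)
t1=P(C,332,90,.062);t2=P(C,285,548,.062);print("tab end",t1,t2,np.linalg.norm(t1-t2))
f1=P(A,122,165,.103);f2=P(A,115,315,.103);print("foot L",f1,f2)
s1=P(B,390,180,.08);s2=P(B,375,410,.08);print("shoulder",s1,s2,(s1+s2)/2,np.linalg.norm(s1-s2))
c1=P(A,60,110,.091);c2=P(A,45,340,.091);print("cast L",c1,c2,np.linalg.norm((c1+c2-s1-s2)/2))
g1=P(A,235,225,.16);g2=P(B,165,260,.16);print("case",g1,g2,np.linalg.norm(g1-g2))
e1=P(B,250,200,.096);e2=P(B,240,370,.096);print("foot R",e1,e2)
E
```

```text
bar [0.597 0.294 0.072] [0.5018 0.3019 0.072 ] [0.5494 0.2979 0.072 ] 0.09559651807349694 4.742952415145813
tab end [0.6078 0.2337 0.062 ] [0.4822 0.246  0.062 ] 0.1262618570408364
foot L [0.5556 0.1798 0.103 ] [0.5158 0.1816 0.103 ]
shoulder [ 0.5533 -0.0133  0.08  ] [ 0.4911 -0.0086  0.08  ] [ 0.5222 -0.011   0.08  ] 0.06237414967209089
cast L [0.5716 0.1969 0.091 ] [0.5099 0.2008 0.091 ] 0.21089233915268
case [0.5351 0.1488 0.16  ] [0.526  0.0529 0.16  ] 0.09635698605223729
foot R [0.5466 0.0259 0.096 ] [0.5012 0.029  0.096 ]
```

```bash
python3 - <<'E'
from h import *
np.set_printoptions(precision=4,suppress=True)
s=cams.capture("scene")
def S(u,v): return ((u+.5)/5-.5+200,(v+.5)/5-.5+150)
def onx(c,uv,x):
    o,d=ray(c,uv); return o+d*(x-o[0])/d[0]
for x in(.6,.62,.64): print("arc top",onx(s,S(195,125),x),"arc low",onx(s,S(150,325),x), "low2",onx(s,S(180,320),x))
# dial plane: through gauge; points
cen=np.array([.5306-.0145*.996,.101,.146])
print("dial ctr pix pred",proj(s,cen),"seen",S(338,205),"gauge top seen",S(318,100))
st=sensors.get_state();Rm=R(st["eef_rot"]);print(Rm,st["tcp_pos"])
t=cams.capture("top"); print(onz(t,(256,158),.1),onz(t,(256,158),.2),onz(t,(248,151),.2),onz(t,(273,156),.1))
E
```

```text
arc top [0.6    0.1075 0.1714] arc low [0.6    0.1464 0.0716] low2 [0.6    0.122  0.0647]
arc top [0.62   0.083  0.1593] arc low [0.62   0.1234 0.056 ] low2 [0.62   0.0981 0.0488]
arc top [0.64   0.0586 0.1472] arc low [0.64   0.1003 0.0404] low2 [0.64   0.0741 0.033 ]
dial ctr pix pred [[266.442  190.7623]] seen (267.2, 190.6) gauge top seen (263.2, 169.6)
[[-0.0001  0.9317 -0.3633]
 [-0.0002 -0.3633 -0.9317]
 [-1.      0.      0.0002]] [0.2452 0.6288 0.1915]
[0.6175 0.1153 0.1   ] [0.6032 0.1163 0.2   ] [0.6205 0.1358 0.2   ] [0.6228 0.0698 0.1   ]
```

```bash
python3 -m handwheel '[0,4.3,2.9,-2, 0,8.6,5.8,-4, 0,12.9,8.7,-6, 0,17.2,11.6,-8, 0,21.5,14.5,-10, 0,25.8,17.4,-12, 0,30.1,20.3,-14, 0,34.4,23.2,-16.3, 0,38.6,26.1,-16.3, 0,42.8,29.1,-16.3]' 0 20
python3 - <<'E'
from h import *
np.set_printoptions(precision=4,suppress=True)
st=sensors.get_state();print(R(st["eef_rot"]),st["tcp_pos"],st["contact_force"])
c=cams.capture("scene");crop(c,150,100,400,290,3,"sc2.png")
E
```

```text
time_s: 1.7
tcp_pos: [0.5391, 0.2009, 0.192]
eef_rot: [129.3, 90.0, 34.3]
contact_force: [0.8, 0.6, 0.3]
gripper_width: 0.0007
[[ 0.0005  0.9962 -0.0869]
 [ 0.0004 -0.0869 -0.9962]
 [-1.      0.0005 -0.0004]] [0.5391 0.2009 0.192 ] [0.799  0.6488 0.2636]
```

View pics/sc2.png

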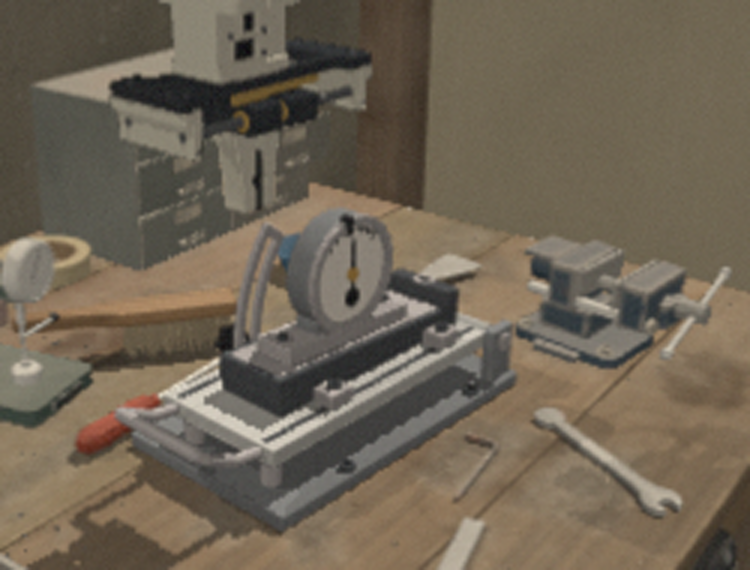

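The gripper hangs at crop (250,170), behind and above the gauge, and the dial centre is at crop (353,272). Now I'll unwrap the dial to read the mark, using a calibrated plane.

```bash
cat > dial.py <<'E'
from h import *
import sys
def dialpix(c,cen,lean,ang,r,yaw=-5.0):
    xt=np.array([np.cos(np.radians(yaw)),np.sin(np.radians(yaw)),0]);yt=np.array([-xt[1],xt[0],0]);z=np.array([0,0,1.])
    # ccw as robot sees -> towards +yt ; gauge z leans away: lean>0 = left end lifted: gauge top tips to the right
    gy=yt*np.cos(lean)+z*np.sin(lean);gz=z*np.cos(lean)-yt*np.sin(lean)
    P=cen+r[...,None]*(np.cos(ang)[...,None]*gz+np.sin(ang)[...,None]*gy)
    return proj(c,P.reshape(-1,3)).reshape(*ang.shape,2)
def centre(c,uv,cen0,yaw=-5.0):
    o,d=ray(c,uv);n=np.array([np.cos(np.radians(yaw)),np.sin(np.radians(yaw)),0])
    return o+d*((cen0-o)@n)/(d@n)
def face(c,cen,lean,name,S=600,half=.055):
    g=(np.arange(S)-S/2)/(S/2)*half
    X,Y=np.meshgrid(g,g) # X right => -gy ; Y down => -gz
    m=dialpix(c,cen,lean,np.arctan2(-X,-Y),np.hypot(X,Y)).astype(np.float32)
    im=cv2.remap(c["image"],m[...,0],m[...,1],cv2.INTER_CUBIC)
    cv2.imwrite("pics/"+name,im[:,:,::-1]);return im
E
python3 - <<'E'
from dial import *
np.set_printoptions(precision=4,suppress=True)
c=cams.capture("scene")
im=c["image"][150:230,235:295].astype(int)
y=(im[...,0]-im[...,2]>50);v,u=np.nonzero(y);print(len(u))
uv=(u.mean()+235,v.mean()+150);print(uv)
cen0=np.array([.5153,.102,.146]);cen=centre(c,uv,cen0);print(cen)
face(c,cen,.052,"dial1.png")
E
```

```text
129
(np.float64(266.51937984496124), np.float64(170.34108527131784))
[0.5154 0.1035 0.2012]
```

View pics/dial1.png

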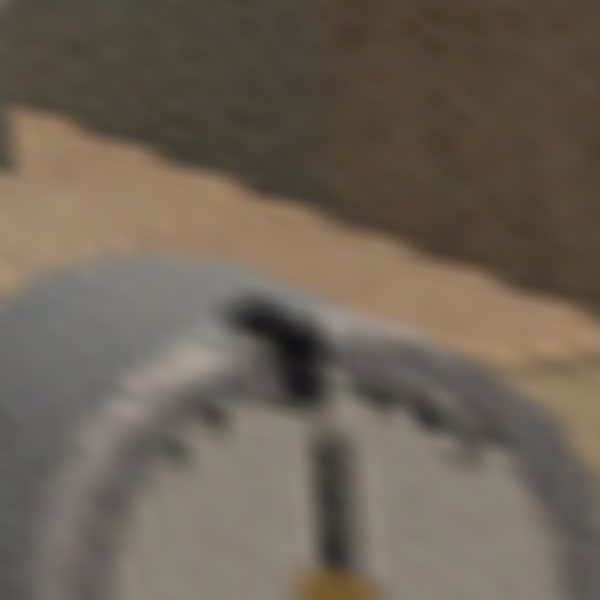

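The yellow mask picked up the wooden bench as well, so the centre is wrong. I'll restrict it around the hub at pixel ~(267,190.6).

```bash
python3 - <<'E'
from dial import *
np.set_printoptions(precision=4,suppress=True)
c=cams.capture("scene")
im=c["image"][184:198,260:275].astype(int)
w=np.clip(im[...,0]-im[...,2]-45,0,None);v,u=np.mgrid[184:198,260:275]
uv=((u*w).sum()/w.sum(),(v*w).sum()/w.sum());print(uv)
cen=centre(c,uv,np.array([.5153,.102,.146]));print(cen)
face(c,cen,.052,"dial2.png")
E
```

```text
(np.float64(267.0802139037433), np.float64(190.951871657754))
[0.5151 0.0997 0.1453]
```

View pics/dial2.png

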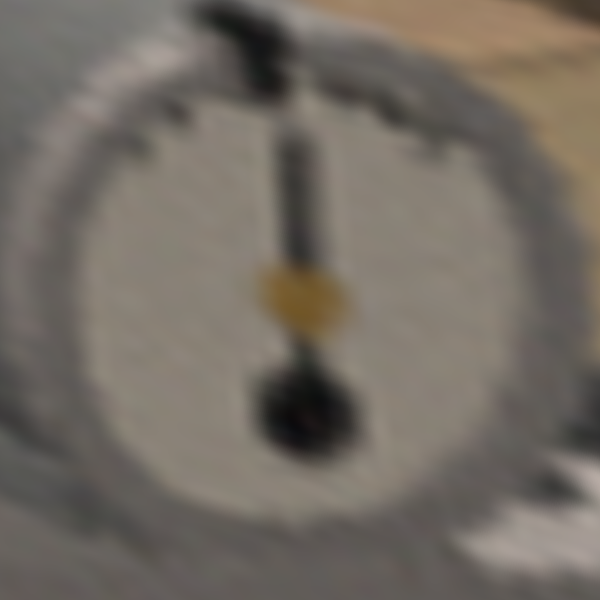

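```bash
python3 - <<'E'
from dial import *
np.set_printoptions(precision=4,suppress=True)
c=cams.capture("scene");crop(c,245,165,285,205,15,"d3.png")
t=cams.capture("top");crop(t,240,180,280,210,16,"t3.png")
E
```

```text
(no output)
```

View pics/d3.png

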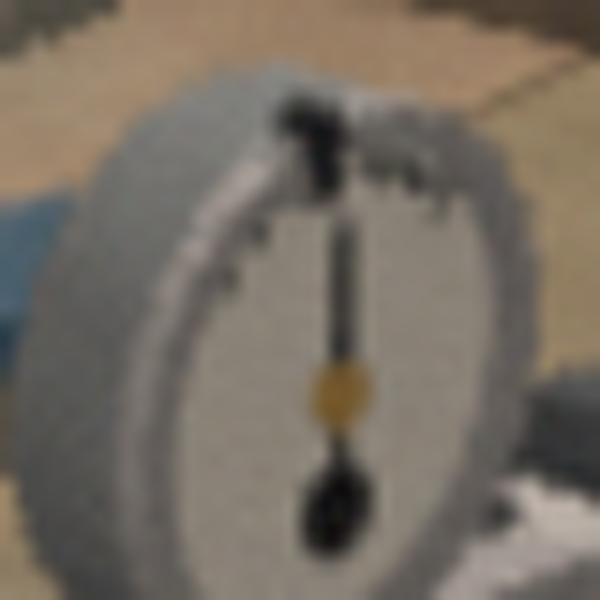

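View pics/t3.png

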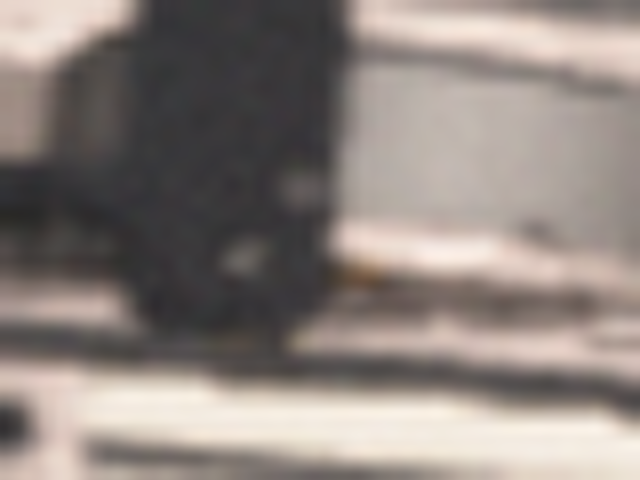

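```bash
python3 - <<'E'
from h import *
np.set_printoptions(precision=4,suppress=True)
c=cams.capture("top")
def P(o,u,v,z): return onz(c,((u+.5)/10-.5+o[0],(v+.5)/10-.5+o[1]),z)
A=(220,165)
for u,v in((384,285),(384,302),(384,320),(368,300),(400,300)):
  for z in(.18,.187): print(u,v,P(A,u,v,z),end=' ')
  print()
print("hub",P(A,428,320,.145), "case L/R",P(A,235,225,.145),P((265,165),165,260,.145))
E
```

```text
384 285 [0.5184 0.1115 0.18  ] 384 285 [0.518  0.1116 0.187 ] 
384 302 [0.5142 0.1115 0.18  ] 384 302 [0.5138 0.1116 0.187 ] 
384 320 [0.5097 0.1116 0.18  ] 384 320 [0.5093 0.1117 0.187 ] 
368 300 [0.5147 0.1155 0.18  ] 368 300 [0.5143 0.1156 0.187 ] 
400 300 [0.5147 0.1076 0.18  ] 400 300 [0.5143 0.1077 0.187 ] 
hub [0.5118 0.0998 0.145 ] case L/R [0.5363 0.1491 0.145 ] [0.527  0.0519 0.145 ]
```

```bash
python3 -m handwheel '[2.5,0,0,0, 5,0,0,0, 5,0,0.5,0, 5,0,1,0, 5,0,1.5,0, 5,0,2,0, 5,0,2.4,0, 5,0,2.8,0, 5,0,3.1,0, 5,0,3.4,0]' 0 20
python3 - <<'E'
from h import *
np.set_printoptions(precision=4,suppress=True)
st=sensors.get_state();print(st["tcp_pos"],st["contact_force"],st["joints"])
c=cams.capture("scene");crop(c,200,110,330,250,5,"sc3.png")
E
```

```text
time_s: 3.25
tcp_pos: [0.5353, 0.1682, 0.1416]
eef_rot: [-31.4, 90.0, -126.4]
contact_force: [-0.1, 0.1, 0.8]
gripper_width: 0.0005
[0.5353 0.1682 0.1416] [-0.1012  0.1226  0.7631] [ 37.4302  12.108  -17.9824   0.0006 -59.9113  47.5653]
```

View pics/sc3.png

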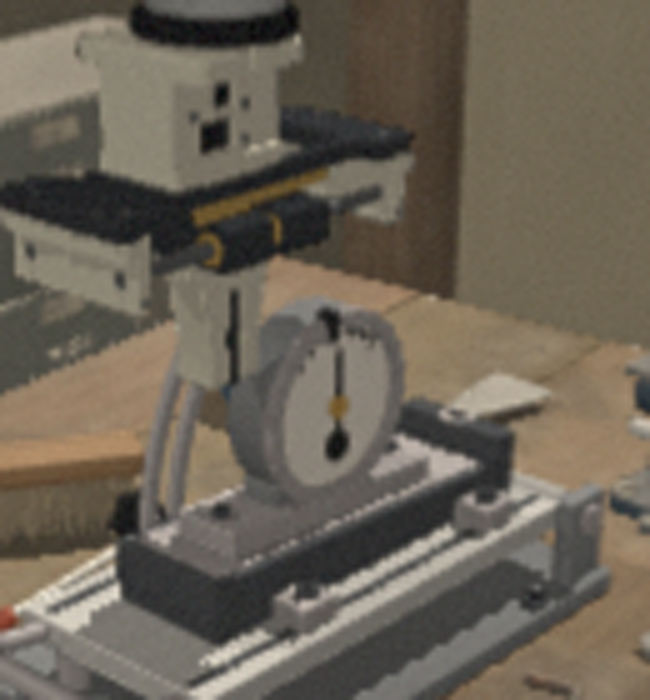

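```bash
python3 -m handwheel '[0,0,0.3,0, 0,0,0.7,0, 0.05,0,1.1,0, 0.1,0,1.5,0, 0.1,0,1.9,0, 0.15,0,2.3,0, 0.15,0,2.7,0, 0.15,0,3.0,0, 0.15,0,3.3,0, 0.15,0,3.3,0]'
python3 - <<'E'
from h import *
np.set_printoptions(precision=4,suppress=True)
st=sensors.get_state();print(st["tcp_pos"],st["contact_force"])
c=cams.capture("scene");crop(c,220,130,330,250,6,"sc4.png")
E
```

```text
time_s: 4.55
tcp_pos: [0.5323, 0.135, 0.1401]
eef_rot: [-29.7, 90.0, -124.7]
contact_force: [0.9, 0.4, 0.1]
gripper_width: 0.0003
[0.5323 0.135  0.1401] [0.8879 0.3989 0.148 ]
```

View pics/sc4.png

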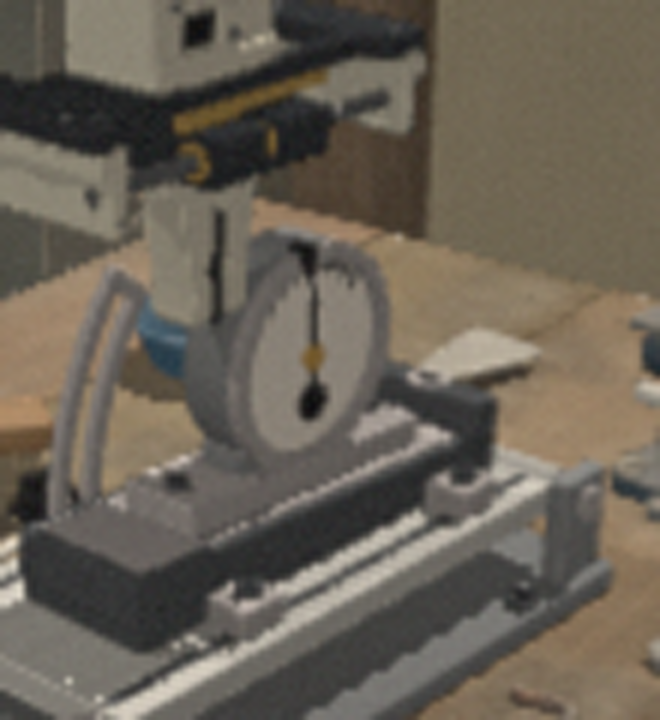

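```bash
cat > hub.py <<'E'
from dial import *
def hub(c,g,r=6):
    x0,y0=int(g[0])-r,int(g[1])-r
    im=c["image"][y0:y0+2*r,x0:x0+2*r].astype(int);w=np.clip(im[...,0]-im[...,2]-45,0,None);v,u=np.mgrid[y0:y0+2*r,x0:x0+2*r]
    uv=((u*w).sum()/w.sum(),(v*w).sum()/w.sum());return uv,centre(c,uv,np.array([.5153,.102,.146]))
E
python3 - <<'E'
from hub import *
np.set_printoptions(precision=4,suppress=True)
c=cams.capture("scene");print(hub(c,(272,189.5)))
t=cams.capture("top");crop(t,255,165,325,215,11,"t5.png")
E
```

```text
((np.float64(271.74375), np.float64(189.11875)), array([0.5135, 0.0815, 0.1445]))
```

View pics/t5.png

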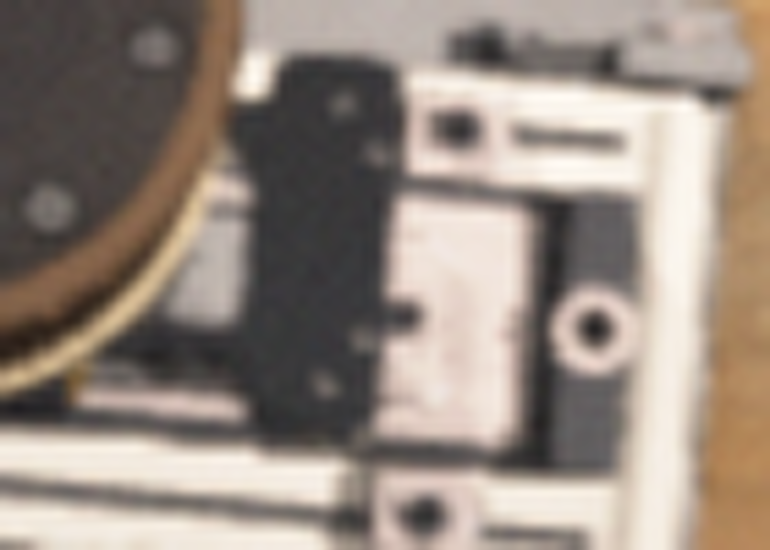

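```bash
python3 -m handwheel '[0,0,0.3,0, 0,0,0.6,0, 0.05,0,0.9,0, 0.05,0,1.2,0, 0.05,0,1.5,0, 0.1,0,1.7,0, 0.1,0,1.8,0, 0.1,0,1.9,0, 0.1,0,2.0,0, 0.1,0,2.0,0]'
python3 - <<'E'
from hub import *
np.set_printoptions(precision=4,suppress=True)
st=sensors.get_state();print(st["tcp_pos"],st["contact_force"])
c=cams.capture("scene");print(hub(c,(274,188)));crop(c,220,130,330,250,6,"sc5.png")
E
```

```text
time_s: 5.95
tcp_pos: [0.5309, 0.1156, 0.1393]
eef_rot: [99.8, 90.0, 4.8]
contact_force: [0.4, 4.8, 3.4]
gripper_width: 0.0006
[0.5309 0.1156 0.1393] [0.3921 4.7681 3.4187]
((np.float64(276.1168831168831), np.float64(187.16883116883116)), array([0.512 , 0.0639, 0.1444]))
```

View pics/sc5.png

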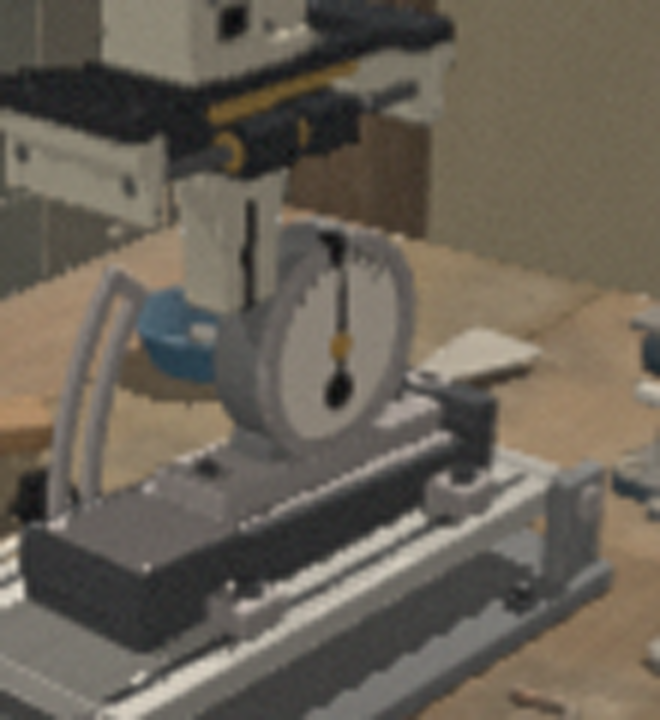

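```bash
python3 -m handwheel '[0,0,-1,0, 0,0,-3,0, 0,0,-4,0, -5,0,-4,0, -10,0,-4,10, -14,-1,-2,20, -16,-2,0,30, -16,-3,2,40, -16,-4,4,50, -16,-4.4,5.3,60]'
python3 - <<'E'
from hub import *
np.set_printoptions(precision=4,suppress=True)
st=sensors.get_state();print(st["tcp_pos"],st["contact_force"],st["joints"])
c=cams.capture("scene");print(hub(c,(276,187)));crop(c,230,150,330,230,8,"sc6.png")
t=cams.capture("top");crop(t,180,130,340,250,5,"t6.png")
E
```

```text
time_s: 7.25
tcp_pos: [0.4815, 0.0664, 0.2992]
eef_rot: [-5.0, 90.0, -160.3]
contact_force: [-0.7, 0.6, 0.5]
gripper_width: 0.0004
[0.4815 0.0664 0.2992] [-0.6666  0.6408  0.457 ] [ 31.0855  -0.8007 -11.7623  -0.0023 -79.0494  -6.3967]
((np.float64(276.0855263157895), np.float64(187.16447368421052)), array([0.512 , 0.064 , 0.1445]))
```

View pics/sc6.png

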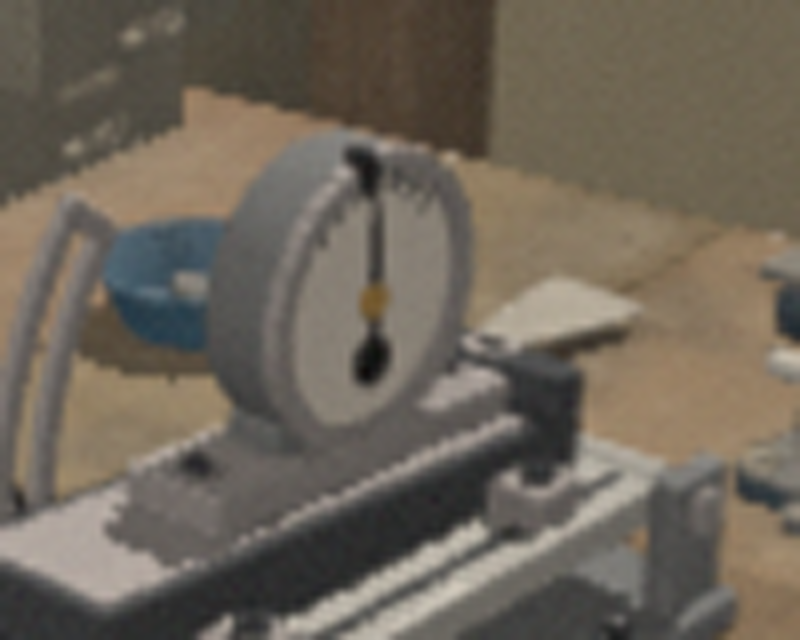

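View pics/t6.png

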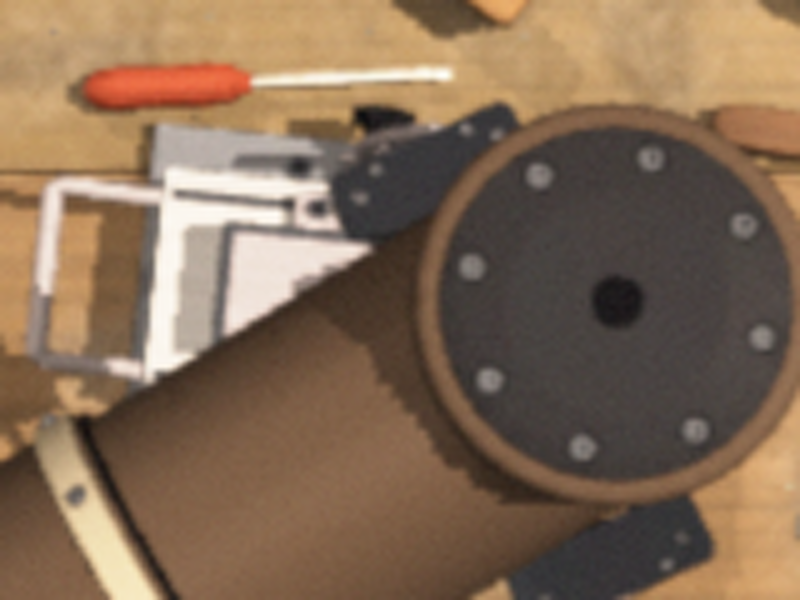

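The gauge stayed put when released, with the hub at (276,187) and its foot's end against the dark shoulder block. The top view is blocked by the arm. I'll continue the flip for the wrist view.

```bash
python3 -m handwheel '[0,0,0,10.6, 0,0,0,21.2, 0,0,0,31.8, 0,0,0,42.4, 0,0,0,53, 0,0,0,63.6, 0,0,0,74.2, 0,0,0,84.8, 0,0,0,95.4, 0,0,0,106]' 5
python3 - <<'E'
from hub import *
np.set_printoptions(precision=4,suppress=True)
st=sensors.get_state();print(st["tcp_pos"],st["joints"],R(st["eef_rot"]))
c=cams.capture("wrist");cv2.imwrite("pics/w1.png",c["image"][:,:,::-1]);print(c["xyz"],c["rotation"],proj(c,[[.512,.064,.1445],[.5222,-.011,.08]]))
E
```

```text
time_s: 8.6
tcp_pos: [0.4824, 0.0674, 0.2988]
eef_rot: [108.4, 90.0, -152.7]
contact_force: [0.6, 0.5, 0.8]
gripper_width: 0.0501
[0.4824 0.0674 0.2988] [  31.1413   -0.6686  -11.6814   -0.0029  -79.0302 -112.2567] [[-0.0007 -0.988  -0.1544]
 [-0.0003 -0.1544  0.988 ]
 [-1.      0.0007 -0.0002]]
[0.4164 0.0572 0.4919] [165.6488   0.0327  98.9078] [[250.7323 197.7706]
 [194.757  183.7553]]
```

View pics/w1.png

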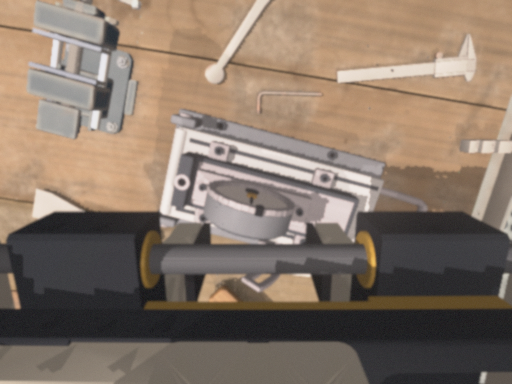

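Image right is world +y. The dial lies at about (248,195), the mark at ~(260,211), and the foot's end meets the shoulder at about (195,185). I'll zoom in.

```bash
python3 - <<'E'
from hub import *
np.set_printoptions(precision=4,suppress=True)
c=cams.capture("wrist");crop(c,165,150,305,245,5,"w2.png")
crop(c,225,180,285,225,13,"w3.png")
lean=.052
for a in (0,.1,.2,.25,.3,.35,.4):
  p=[]
  for pr in(0,.003):
    cen=np.array([.512,.064,.1445])-pr*np.array([.9962,-.0872,0])
    p.append(dialpix(c,cen,lean,np.array([a]),np.array([.035]))[0]);
  p.append(dialpix(c,cen,lean,np.array([a]),np.array([.045]))[0]);
  print(a,p,[((q-[225,180]+.5)*13-.5).round() for q in p])
E
```

```text
0 [array([248.5133, 206.5055]), array([249.1715, 203.7713]), array([248.3932, 206.5081])] [array([312., 351.]), array([320., 315.]), array([310., 351.])]
0.1 [array([251.8395, 207.2638]), array([252.5047, 204.5329]), array([252.8101, 207.515 ])] [array([355., 360.]), array([364., 325.]), array([368., 364.])]
0.2 [array([255.1487, 207.9167]), array([255.8202, 205.1917]), array([257.2  , 208.381])] [array([398., 369.]), array([407., 333.]), array([425., 375.])]
0.25 [array([256.7834, 208.2011]), array([257.4578, 205.48  ]), array([259.3656, 208.7576])] [array([419., 373.]), array([428., 337.]), array([453., 380.])]
0.3 [array([258.3979, 208.4563]), array([259.0749, 205.7397]), array([261.5015, 209.0949])] [array([440., 376.]), array([449., 341.]), array([481., 384.])]
0.35 [array([259.9869, 208.6817]), array([260.6663, 205.9701]), array([263.6006, 209.3921])] [array([461., 379.]), array([470., 344.]), array([508., 388.])]
0.4 [array([261.5456, 208.8765]), array([262.2271, 206.1706]), array([265.6557, 209.6483])] [array([481., 381.]), array([490., 346.]), array([535., 391.])]
```

View pics/w2.png

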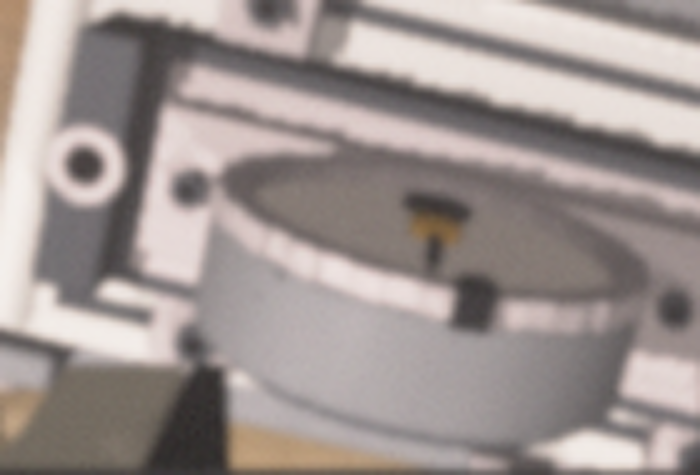

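View pics/w3.png

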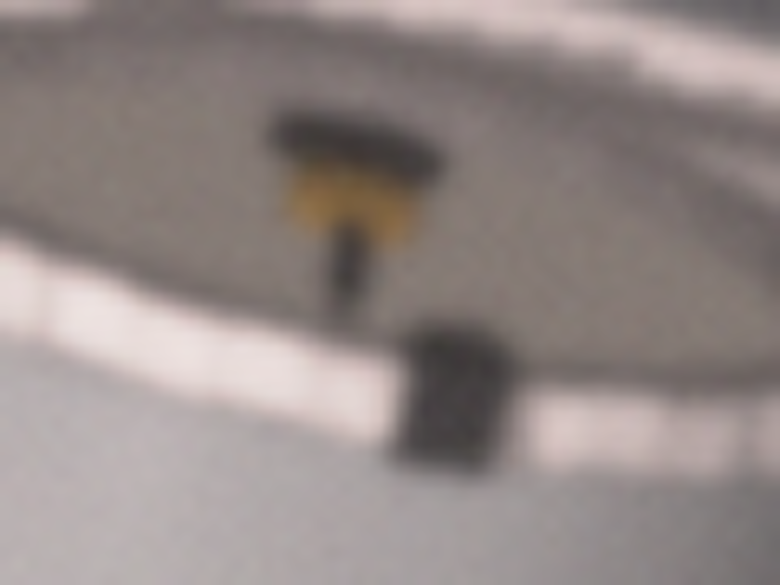

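```bash
python3 - <<'E'
from hub import *
c=cams.capture("wrist")
im=c["image"][155:215,165:215,::-1];im=cv2.resize(im,None,fx=10,fy=10,interpolation=cv2.INTER_CUBIC)
im=np.clip(255*(im/255.)**.5,0,255).astype(np.uint8);cv2.imwrite("pics/w4.png",im)
im=cv2.imread("pics/tb.png");cv2.imwrite("pics/tb2.png",np.clip(255*(im/255.)**.5,0,255).astype(np.uint8)[100:,300:550])
c=cams.capture("scene");im=c["image"][180:215,270:310,::-1];im=cv2.resize(im,None,fx=16,fy=16,interpolation=cv2.INTER_CUBIC)
cv2.imwrite("pics/s7.png",np.clip(255*(im/255.)**.6,0,255).astype(np.uint8))
E
```

```text
(no output)
```

View pics/w4.png

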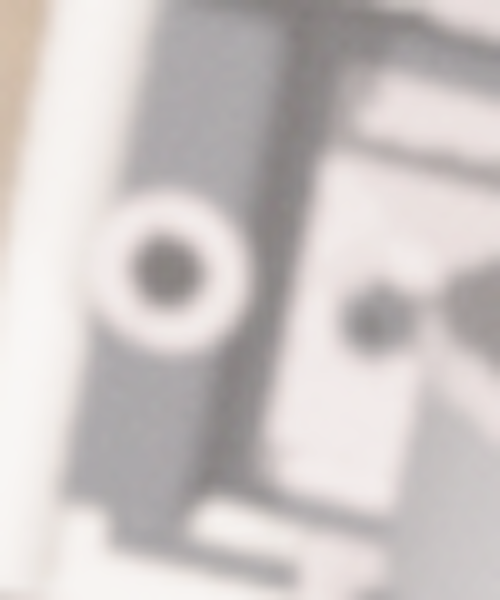

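View pics/tb2.png

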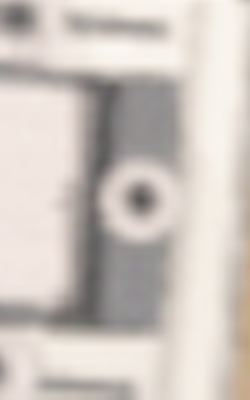

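View pics/s7.png

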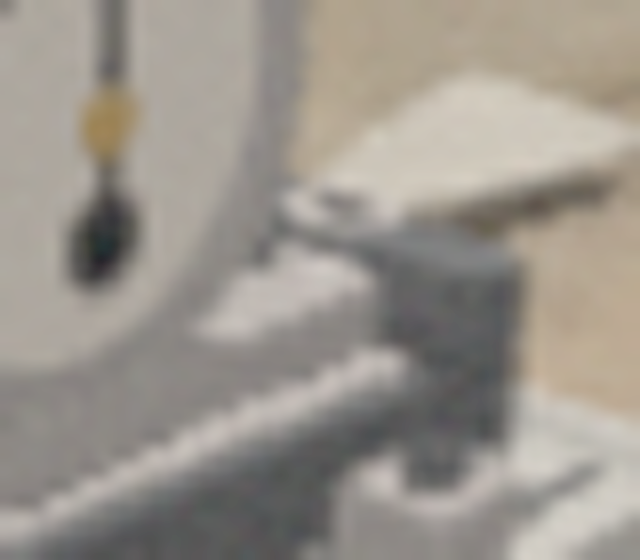

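```bash
python3 -m handwheel '[0,-3.2,4,7, 0,-6.5,7.9,13.9, -0.0,-6.5,7.9,13.9, 5,-6.5,7.9,13.9, 10,-6.5,7.9,13.9, 15.9,-6.5,7.9,13.9, 15.9,-6.5,7.9,13.9, 15.9,-6.2,6.6,13.9, 15.9,-5.9,5.3,13.9, 15.9,-5.9,5.3,13.9]' 0 20
python3 - <<'E'
from hub import *
np.set_printoptions(precision=4,suppress=True)
st=sensors.get_state();print(st["tcp_pos"],st["contact_force"],R(st["eef_rot"]))
c=cams.capture("scene");print(hub(c,(276,187)))
E
```

```text
time_s: 10.05
tcp_pos: [0.533, 0.1274, 0.1422]
eef_rot: [-54.6, 89.8, 30.5]
contact_force: [0.2, 0.8, -0.0]
gripper_width: 0.0007
[0.533  0.1274 0.1422] [ 0.248   0.826  -0.0468] [[ 0.0028 -0.9963  0.0862]
 [ 0.0016  0.0862  0.9963]
 [-1.     -0.0026  0.0019]]
((np.float64(276.1592356687898), np.float64(187.18471337579618)), array([0.512 , 0.0637, 0.1443]))
```

```bash
python3 -m handwheel '[0,0,-0.4,0, 0,0,-0.8,0, 0,0,-1.0,0, 0,0,-1.15,0, 0,0,-1.25,0, 0,0,-1.35,0, 0,0,-1.45,0, 0,0,-1.55,0, 0,0,-1.6,0, 0,0,-1.6,0]'
python3 - <<'E'
from hub import *
np.set_printoptions(precision=4,suppress=True)
st=sensors.get_state();print(st["tcp_pos"],st["contact_force"])
c=cams.capture("scene");print(hub(c,(277,187)))
E
```

```text
time_s: 11.35
tcp_pos: [0.531, 0.1123, 0.1402]
eef_rot: [-54.1, 90.0, 31.0]
contact_force: [1.1, 2.3, -1.0]
gripper_width: 0.0005
[0.531  0.1123 0.1402] [ 1.1051  2.3403 -0.9791]
((np.float64(276.8679245283019), np.float64(186.93710691823898)), array([0.5117, 0.0608, 0.1441]))
```

```bash
python3 -m handwheel '[0,0,-0.05,0, 0,0,-0.1,0, 0,0,-0.15,0, 0,0,-0.2,0, 0,0,-0.25,0, 0,0,-0.3,0, 0,0,-0.3,0, 0,0,-0.3,0, 0,0,-0.3,0, 0,0,-0.3,0]'
python3 - <<'E'
from hub import *
np.set_printoptions(precision=4,suppress=True)
st=sensors.get_state();print(st["tcp_pos"],st["contact_force"])
c=cams.capture("scene");print(hub(c,(277,187)))
E
```

```text
time_s: 12.65
tcp_pos: [0.5306, 0.1092, 0.1401]
eef_rot: [143.6, 90.0, -131.3]
contact_force: [-0.4, 0.7, -0.3]
gripper_width: 0.0005
[0.5306 0.1092 0.1401] [-0.3696  0.7353 -0.269 ]
((np.float64(277.6900584795322), np.float64(186.6315789473684)), array([0.5114, 0.0575, 0.1439]))
```

```bash
python3 -m handwheel '[0,0,-0.05,0, 0,0,-0.1,0, 0,0,-0.15,0, 0,0,-0.2,0, 0,0,-0.25,0, 0,0,-0.3,0, 0,0,-0.3,0, 0,0,-0.3,0, 0,0,-0.3,0, 0,0,-0.3,0]'
python3 - <<'E'
from hub import *
np.set_printoptions(precision=4,suppress=True)
st=sensors.get_state();print(st["tcp_pos"],st["contact_force"])
c=cams.capture("scene");print(hub(c,(278,186)));im=c["image"][180:215,270:310,::-1];im=cv2.resize(im,None,fx=16,fy=16,interpolation=cv2.INTER_CUBIC)
cv2.imwrite("pics/s8.png",np.clip(255*(im/255.)**.6,0,255).astype(np.uint8))
E
```

```text
time_s: 13.95
tcp_pos: [0.5311, 0.107, 0.1407]
eef_rot: [-50.6, 89.9, 34.5]
contact_force: [1.2, 4.9, 2.1]
gripper_width: 0.0005
[0.5311 0.107  0.1407] [1.2205 4.9147 2.0763]
((np.float64(277.9306358381503), np.float64(186.48554913294797)), array([0.5113, 0.0565, 0.144 ]))
```

View pics/s8.png

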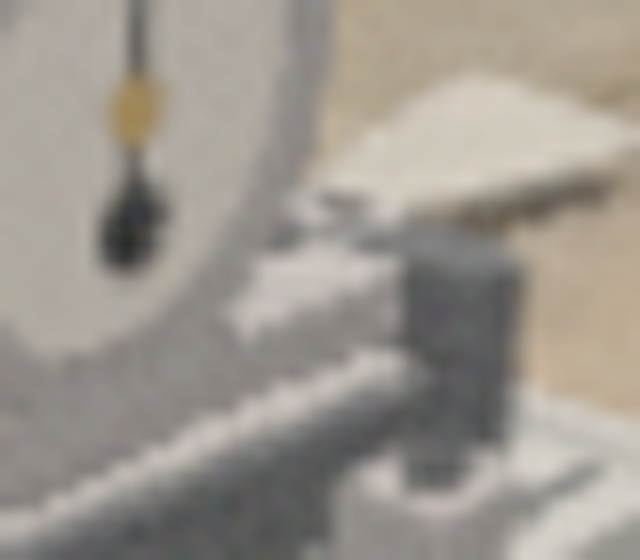

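```bash
python3 -m handwheel '[0,0,-0.03,0, 0,0,-0.06,0, 0,0,-0.1,0, 0,0,-0.13,0, 0,0,-0.16,0, 0,0,-0.2,0, 0,0,-0.2,0, 0,0,-0.2,0, 0,0,-0.2,0, 0,0,-0.2,0]'
python3 - <<'E'
from hub import *
np.set_printoptions(precision=4,suppress=True)
st=sensors.get_state();print(st["tcp_pos"],st["contact_force"])
c=cams.capture("scene");print(hub(c,(278,186)))
E
```

```text
time_s: 15.25
tcp_pos: [0.5318, 0.1062, 0.1414]
eef_rot: [-47.0, 89.7, 38.2]
contact_force: [0.3, 9.1, 5.0]
gripper_width: 0.0006
[0.5318 0.1062 0.1414] [0.3096 9.1119 5.0207]
((np.float64(277.84662576687117), np.float64(186.04907975460122)), array([0.5114, 0.0569, 0.1453]))
```

```bash
python3 -m handwheel '[0,0,0.5,0, 0,0,1.2,0, 0,0,2.5,0, 0,0,5,0, 0,0,8,0, 0,0,11,0, 0,0,14,0, 0,0,16.5,0, 0,0,18.3,0, 0,0,19.1,0]'
python3 - <<'E'
from hub import *
np.set_printoptions(precision=4,suppress=True)
st=sensors.get_state();print(st["tcp_pos"],st["contact_force"])
c=cams.capture("scene");print(hub(c,(278,186)));crop(c,230,150,330,230,8,"sc9.png")
t=cams.capture("top");crop(t,245,160,325,220,9,"t9.png")
E
```

```text
time_s: 16.55
tcp_pos: [0.5464, 0.2957, 0.1399]
eef_rot: [139.3, 90.0, -135.6]
contact_force: [-0.1, -1.4, 1.4]
gripper_width: 0.0006
[0.5464 0.2957 0.1399] [-0.1293 -1.4104  1.428 ]
((np.float64(277.75555555555553), np.float64(186.55555555555554)), array([0.5114, 0.0572, 0.144 ]))
```

View pics/sc9.png

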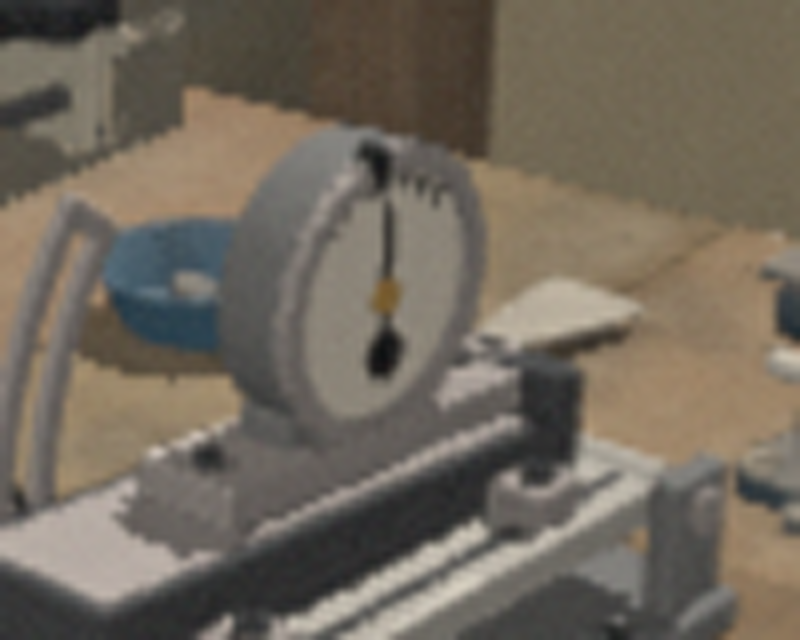

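View pics/t9.png

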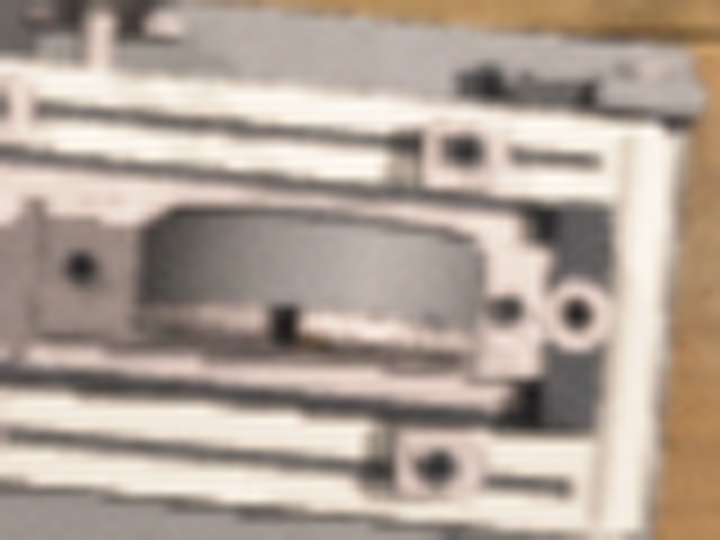

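The foot's end now abuts the dark block at t9 ≈(548,310), with no dark strip left. The mark in the top view is at (284,325). Next is the handle: open and descend.

```bash
python3 -m handwheel '[0,-0.3,0.2,0, 0,-0.3,0.2,0, 0,-0.3,0.2,0, 0,-0.3,0.2,0, 2.5,-0.3,0.2,0, 5,-0.3,0.2,0, 7,-0.3,0.2,0, 8.2,-0.3,0.2,0, 8.7,-0.3,0.2,0, 8.7,-0.3,0.2,0]' 4.5 30
python3 - <<'E'
from hub import *
np.set_printoptions(precision=4,suppress=True)
st=sensors.get_state();print(st["tcp_pos"],st["contact_force"])
c=cams.capture("scene");crop(c,130,130,330,290,4,"sc10.png")
c=cams.capture("wrist");cv2.imwrite("pics/w10.png",c["image"][:,:,::-1])
E
```

```text
time_s: 17.9
tcp_pos: [0.5498, 0.2964, 0.0534]
eef_rot: [-80.2, 90.0, 4.9]
contact_force: [0.5, -0.2, 0.0]
gripper_width: 0.0448
[0.5498 0.2964 0.0534] [ 0.4599 -0.1669  0.0253]
```

View pics/sc10.png

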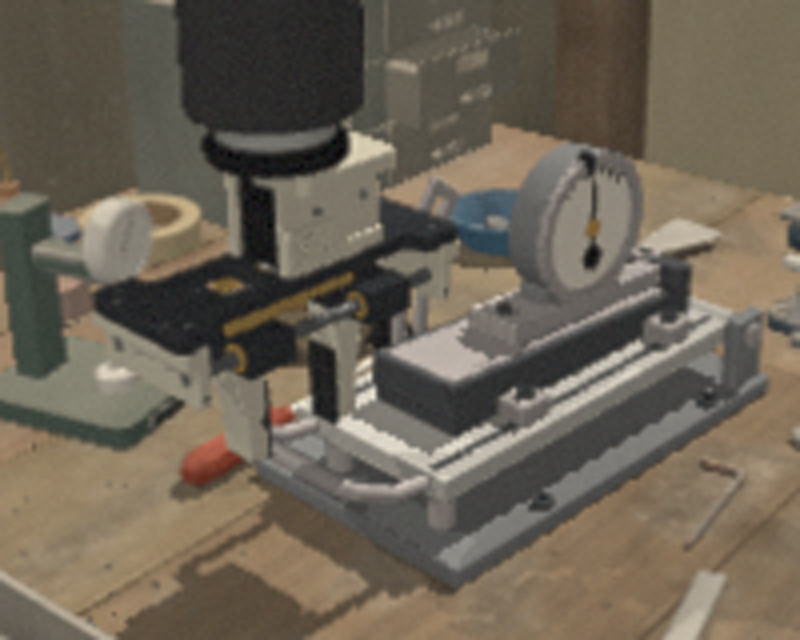

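View pics/w10.png

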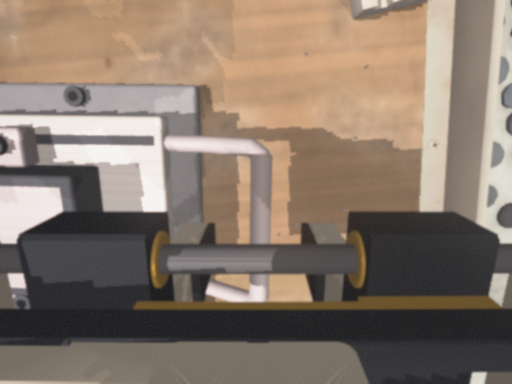

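The bar (col ~260) lies centred between the fingers (cols 200 and 320). Now I'll close on it.

```bash
python3 -m handwheel '[0,0,0,0, 0,0,0,0, 0,0,0,0, 0,0,0,0, 0,0,0,0, 0,0,0,0, 0,0,0,0, 0,0,0,0, 0,0,0,0, 0,0,0,0]' 0 30
```

```text
time_s: 19.25
tcp_pos: [0.5497, 0.2963, 0.0532]
eef_rot: [-2.5, 90.0, 82.6]
contact_force: [0.3, -0.1, -0.5]
gripper_width: 0.0002
```

The opening reads 0.0002, so the fingers closed on nothing. Checking.

```bash
python3 - <<'E'
from hub import *
np.set_printoptions(precision=4,suppress=True)
c=cams.capture("scene");crop(c,140,180,260,280,6,"sc11.png");print(hub(c,(278,186)))
c=cams.capture("wrist");cv2.imwrite("pics/w11.png",c["image"][100:330,100:420,::-1])
E
```

```text
((np.float64(277.7793427230047), np.float64(186.52582159624413)), array([0.5114, 0.0571, 0.1441]))
```

View pics/sc11.png

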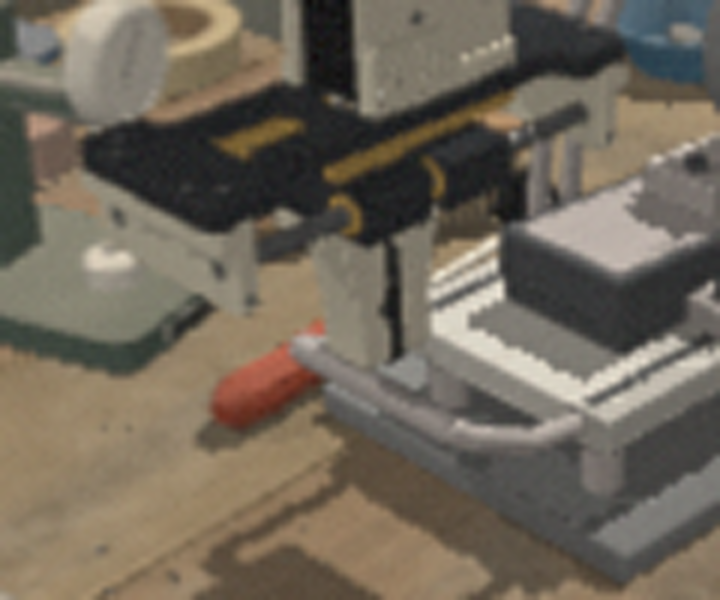

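View pics/w11.png

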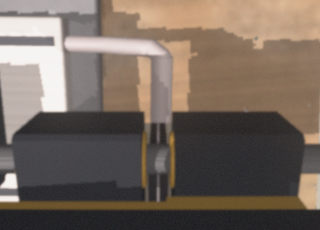

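```bash
python3 - <<'E'
from hub import *
np.set_printoptions(precision=4,suppress=True)
c=cams.capture("scene")
cr=lambda q:((q-[140,180]+.5)*6-.5).round()
for P in([.597,.294,.072],[.5494,.2979,.072],[.5018,.3019,.072],[.5497,.2963,.053],[.5497,.2963,.072],[.5497,.2963,.09]): q=proj(c,P)[0];print(P,q,cr(q))
E
```

```text
[0.597, 0.294, 0.072] [189.5713 237.6069] [300. 348.]
[0.5494, 0.2979, 0.072] [203.1903 244.9393] [382. 392.]
[0.5018, 0.3019, 0.072] [217.7763 252.8004] [469. 439.]
[0.5497, 0.2963, 0.053] [204.0114 251.7624] [387. 433.]
[0.5497, 0.2963, 0.072] [203.5879 244.6007] [384. 390.]
[0.5497, 0.2963, 0.09] [203.1825 237.6875] [382. 349.]
```

```bash
python3 - <<'E'
from hub import *
np.set_printoptions(precision=4,suppress=True)
c=cams.capture("scene")
yt=np.array([.087,.996,0]);xt=np.array([.996,-.087,0])
T=np.array([.5498,.2964,.0534])
for s in(.0224,.035): 
  for dz in (0,.019,.04): print("open L",s,dz,((proj(c,T+s*yt+[0,0,dz])[0]-[130,130]+.5)*4-.5).round())
T=np.array([.5391,.2009,.192])
for dz in (0,.02,.04): print("sc2",((proj(c,T+[0,0,dz])[0]-[150,100]+.5)*3-.5).round())
T=np.array([.5353,.1682,.1416])
for dz in (0,.02,.04): print("sc3",((proj(c,T+[0,0,dz])[0]-[200,110]+.5)*5-.5).round())
print(sensors.get_state())
E
```

```text
open L 0.0224 0 [267. 504.]
open L 0.0224 0.019 [265. 475.]
open L 0.0224 0.04 [263. 442.]
open L 0.035 0 [250. 513.]
open L 0.035 0.019 [247. 484.]
open L 0.035 0.04 [245. 451.]
sc2 [251. 252.]
sc2 [251. 227.]
sc2 [250. 203.]
sc3 [221. 449.]
sc3 [220. 410.]
sc3 [220. 372.]
{'time_s': 19.45, 'joints': array([  46.217 ,   22.5879,  -15.8419,   -0.0002,  -51.5698, -141.1198]), 'qd': array([-0.0282, -0.0564, -0.0278, -0.0256,  0.0542, -0.0743]), 'joint_torque': array([ -0.001 , -55.971 ,  24.3375,   5.7348,  -0.0795,   0.    ]), 'tcp_pos': array([0.5496, 0.2963, 0.0532]), 'eef_rot': array([-16.39  ,  89.9996,  68.7071]), 'contact_force': array([-0.0141, -0.0654,  0.282 ]), 'moment': array([-0.0421, -0.1467,  0.0211]), 'gripper_width': 0.00019487129245349772}
```

```bash
python3 - <<'E'
from hub import *
np.set_printoptions(precision=4,suppress=True)
c=cams.capture("scene")
yt=np.array([.087,.996,0]);xt=np.array([.996,-.087,0])
T=np.array([.5496,.2963,.0532])
cr=lambda P:((proj(c,P)[0]-[140,180]+.5)*6-.5).round()
for s in(-.0965,.0965):
  for x in(-.039,.039):
    print(s,x,[cr(T+s*yt+x*xt+[0,0,dz]) for dz in(.03,.066,.1,.12)])
print([cr(T-.0095*xt+.0*yt+[0,0,dz]) for dz in (.02,.03,.04)],[cr(T+.0095*xt+.021*yt+[0,0,dz]) for dz in (.02,.03,.04)],[cr(T-.0095*xt+.021*yt+[0,0,dz]) for dz in (.02,.03,.04)])
crop(c,140,160,260,260,6,"sc12.png")
E
```

```text
-0.0965 -0.039 [array([635., 306.]), array([635., 224.]), array([635., 144.]), array([635.,  96.])]
-0.0965 0.039 [array([497., 242.]), array([495., 164.]), array([492.,  87.]), array([491.,  41.])]
0.0965 -0.039 [array([242., 514.]), array([234., 423.]), array([226., 333.]), array([221., 278.])]
0.0965 0.039 [array([107., 428.]), array([ 96., 340.]), array([ 86., 255.]), array([ 80., 203.])]
[array([401., 397.]), array([400., 373.]), array([398., 350.])] [array([325., 400.]), array([323., 377.]), array([321., 354.])] [array([358., 419.]), array([356., 395.]), array([355., 372.])]
```

View pics/sc12.png

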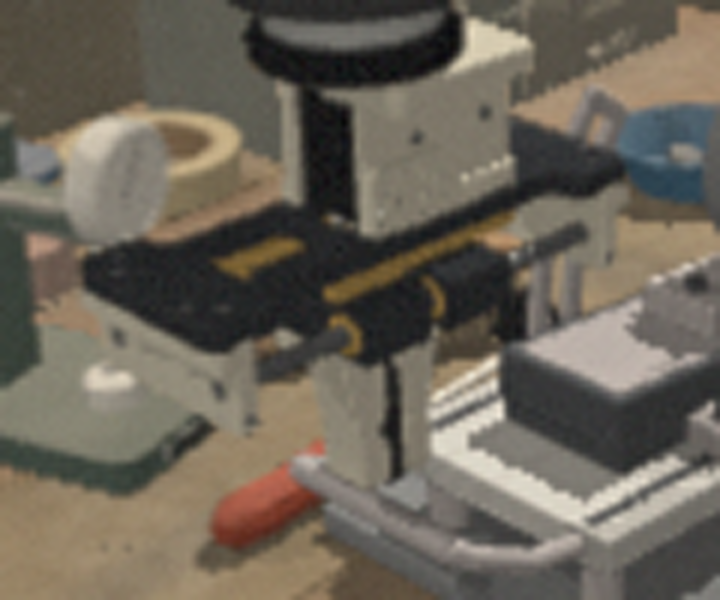

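The scene view shows the fingertips and the gripper body about 40 mm higher than the reported TCP implies, so the fingers closed above the bar. Bar and gauge positions agree between both cameras. I'll open, go down 3 cm, and look again.

```bash
python3 -m handwheel '[0,0,0,0, 0,0,0,0, 0,0,0,0, 0,0,0,0, 0.6,0,0,0, 1.2,0,0,0, 1.8,0,0,0, 2.4,0,0,0, 3,0,0,0, 3,0,0,0]' 4.5 30
python3 - <<'E'
from hub import *
np.set_printoptions(precision=4,suppress=True)
st=sensors.get_state();print(st["tcp_pos"],st["contact_force"])
c=cams.capture("scene");crop(c,140,160,260,260,6,"sc13.png")
E
```

```text
time_s: 20.75
tcp_pos: [0.5493, 0.296, 0.0225]
eef_rot: [137.3, 89.9, -137.6]
contact_force: [-0.8, -0.8, 0.7]
gripper_width: 0.0448
[0.5493 0.296  0.0225] [-0.7983 -0.7738  0.7347]
```

View pics/sc13.png

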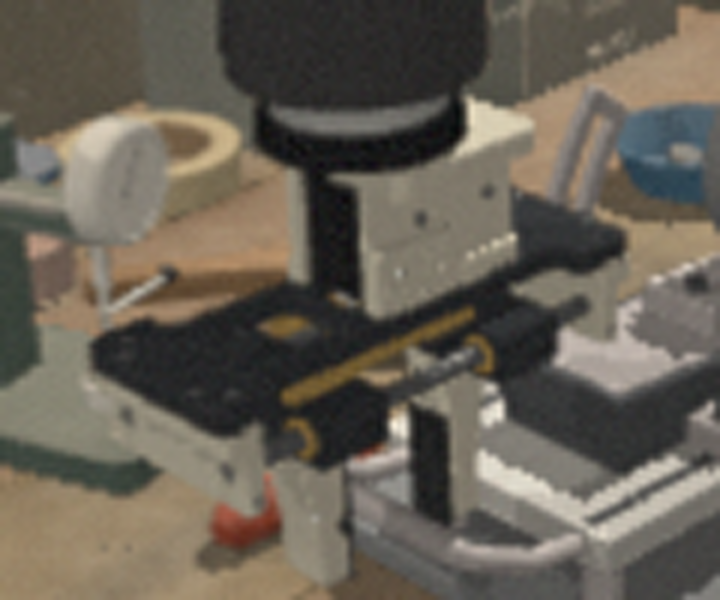

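```bash
python3 -m handwheel '[0.5,0,0,0, 1,0,0,0, 1,0,0,0, 1,0,0,0, 1,0,0,0, 1,0,0,0, 1,0,0,0, 1,0,0,0, 1,0,0,0, 1,0,0,0]' - 30
python3 -m handwheel '[0,0,0,0, 0,0,0,0, 0,0,0,0, 0,0,0,0, 0,0,0,0, 0,0,0,0, 0,0,0,0, 0,0,0,0, 0,0,0,0, 0,0,0,0]' 0 30
python3 - <<'E'
from hub import *
np.set_printoptions(precision=4,suppress=True)
st=sensors.get_state();print(st["tcp_pos"],st["contact_force"])
c=cams.capture("scene");crop(c,140,160,260,260,6,"sc14.png")
E
```

```text
time_s: 22.05
tcp_pos: [0.5496, 0.2963, 0.0132]
eef_rot: [145.0, 90.0, -129.9]
contact_force: [-0.5, 0.1, 1.2]
gripper_width: 0.0449
time_s: 23.3
tcp_pos: [0.5499, 0.2978, 0.0132]
eef_rot: [-20.4, 89.9, 64.8]
contact_force: [-1.6, 5.6, -1.9]
gripper_width: 0.0112
[0.5499 0.2978 0.0132] [-1.6024  5.5607 -1.9369]
```

View pics/sc14.png

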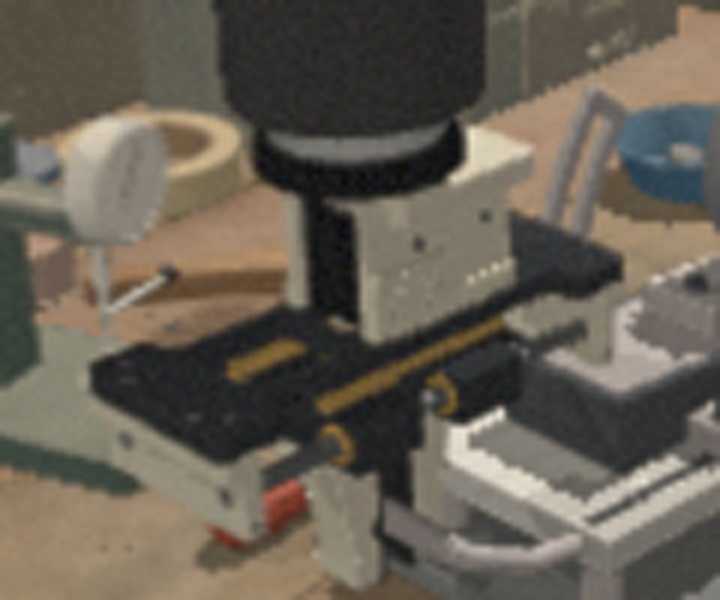

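The fingers now hold the bar (opening 11.2 mm). I'll lift along the arc to tilt ≈0.22.

```bash
python3 -m handwheel '[-0.34,0,0.13,0, -1.03,0,0.07,0, -1.89,0,-0.02,0, -2.75,0,-0.14,0, -3.6,0,-0.27,0, -4.45,0,-0.43,0, -5.3,0,-0.6,0, -6.14,0,-0.8,0, -6.81,0,-0.98,0, -7.48,0,-1.16,0]'
python3 -m handwheel '[0,0,0,0, 0,0,0,0, 0,0,0,0, 0,0,0,0, 0,0,0,0, 0,0,0,0, 0,0,0,0, 0,0,0,0, 0,0,0,0, 0,0,0,0]'
python3 - <<'E'
from hub import *
np.set_printoptions(precision=4,suppress=True)
st=sensors.get_state();print(st["tcp_pos"],st["contact_force"])
c=cams.capture("scene");crop(c,170,130,330,250,5,"sc15.png")
t=cams.capture("top");crop(t,245,160,325,220,9,"t15.png")
E
```

```text
time_s: 24.6
tcp_pos: [0.5485, 0.2849, 0.0884]
eef_rot: [31.3, 90.0, 116.4]
contact_force: [-1.0, 5.6, -6.5]
gripper_width: 0.0106
time_s: 25.85
tcp_pos: [0.5485, 0.2851, 0.0877]
eef_rot: [68.3, 90.0, 153.4]
contact_force: [-1.6, 6.6, -5.5]
gripper_width: 0.0111
[0.5485 0.2851 0.0877] [-1.5807  6.5734 -5.4631]
```

View pics/sc15.png

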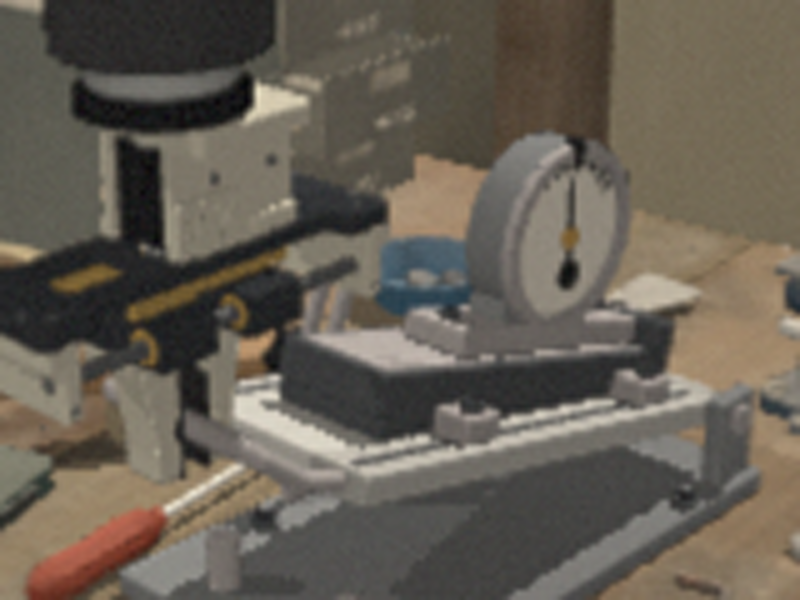

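View pics/t15.png

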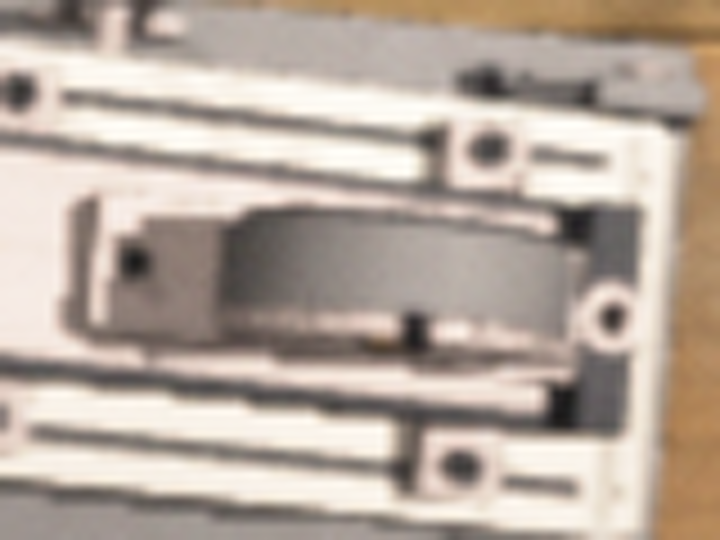

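```bash
python3 - <<'E'
from hub import *
np.set_printoptions(precision=4,suppress=True)
c=cams.capture("scene");crop(c,262,152,302,192,15,"d15.png")
uv,cen=hub(c,(283.5,177));print(uv,cen)
face(c,cen,.272,"f15.png")
t=cams.capture("top");crop(t,265,185,310,205,17,"t16.png")
E
```

```text
(np.float64(283.53939393939396), np.float64(177.0787878787879)) [0.5094 0.0342 0.1636]
```

View pics/d15.png

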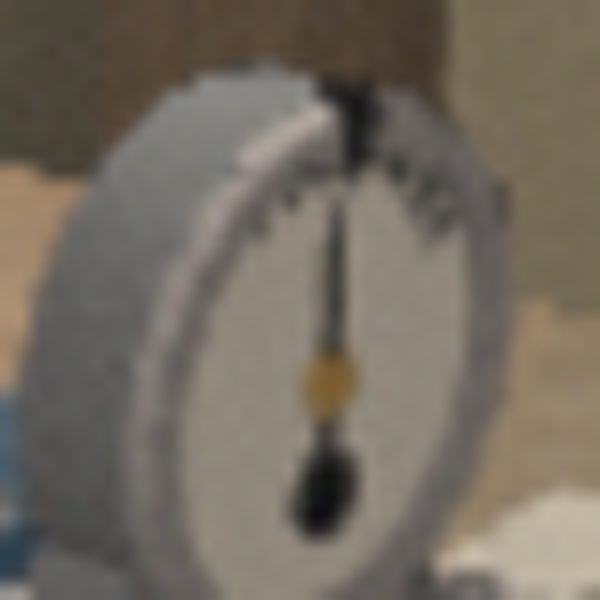

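View pics/f15.png

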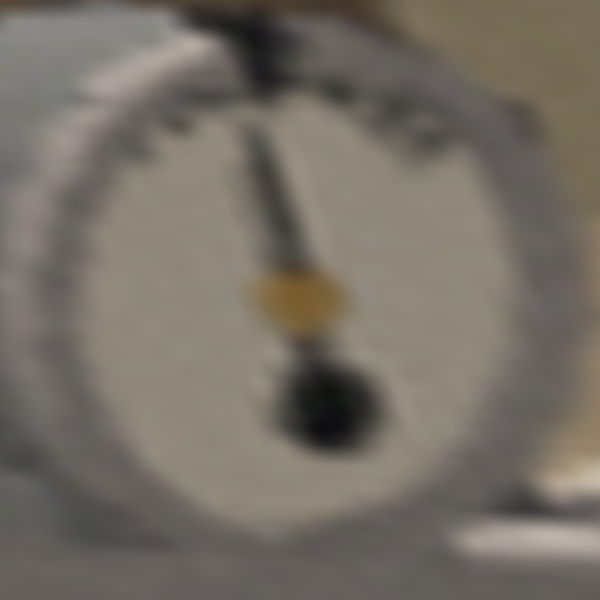

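View pics/t16.png

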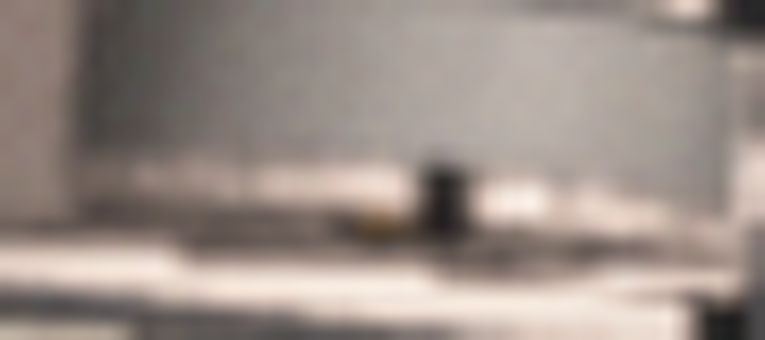

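```bash
python3 - <<'E'
from hub import *
np.set_printoptions(precision=4,suppress=True)
t=cams.capture("top")
q=lambda u,v:((u+.5)/17-.5+265,(v+.5)/17-.5+185)
h=onz(t,q(378,222),.1636);print("hub",h)
for z in(.198,.203,.208):
  for u in(415,443,470):
    m=onz(t,q(u,200),z); d=m-h; yy=d@np.array([.087,.996,0]); print(z,u,m,"dy",yy, "ang",np.arctan2(yy,z-.1636),"mark a",.272+np.arctan2(yy,z-.1636))
E
```

```text
hub [0.5079 0.0389 0.1636]
0.198 415 [0.5091 0.0362 0.198 ] dy -0.0025835078141483686 ang -0.07496124790037961 mark a 0.1970387520996204
0.198 443 [0.5091 0.0321 0.198 ] dy -0.006591727851290546 ang -0.18932503235585518 mark a 0.08267496764414484
0.198 470 [0.5091 0.0283 0.198 ] dy -0.010457064910630042 ang -0.2951082281358684 mark a -0.02310822813586838
0.203 415 [0.5088 0.0366 0.203 ] dy -0.0022028798231410055 ang -0.055852505507960566 mark a 0.21614749449203946
0.203 443 [0.5088 0.0326 0.203 ] dy -0.006193243749858857 ang -0.1559131613556511 mark a 0.11608683864434893
0.203 470 [0.5088 0.0287 0.203 ] dy -0.010041361224265556 ang -0.24954459824092853 mark a 0.022455401759071486
0.208 415 [0.5085 0.037  0.208 ] dy -0.00182225183213368 ang -0.041018687343247144 mark a 0.23098131265675287
0.208 443 [0.5085 0.033  0.208 ] dy -0.0057947596484271705 ang -0.12977905662118894 mark a 0.14222094337881108
0.208 470 [0.5085 0.0292 0.208 ] dy -0.00962565753790111 ang -0.2134903474292892 mark a 0.05850965257071081
```

```bash
python3 - <<'E'
from hub import *
np.set_printoptions(precision=3,suppress=True,linewidth=200)
t=cams.capture("top")
cv2.imwrite("pics/top_raised.png",t["image"][:,:,::-1])
yt=np.array([.0872,.9962,0]);xt=np.array([.9962,-.0872,0])
H=np.array([.5094,.0342,.1636])
g=cv2.cvtColor(t["image"],cv2.COLOR_RGB2GRAY).astype(np.float32)
s=np.arange(-.065,.0651,.0025)
def prof(off,z):
    P=np.array([H*[1,1,0]+[0,0,z]+off*xt+k*yt for k in s]);q=proj(t,P).astype(np.float32)
    return cv2.remap(g,q[:,0].copy(),q[:,1].copy(),cv2.INTER_CUBIC)[:,0]
print((s*1000))
for off in(.010,.016,.022): print("case z.1636 off",off,prof(off,.1636).astype(int))
for z in(.205,):
  for off in(-.006,-.003,0,.003,.006): print("mark z",z,off,prof(off,z).astype(int))
E
```

```text
[-65.  -62.5 -60.  -57.5 -55.  -52.5 -50.  -47.5 -45.  -42.5 -40.  -37.5 -35.  -32.5 -30.  -27.5 -25.  -22.5 -20.  -17.5 -15.  -12.5 -10.   -7.5  -5.   -2.5   0.    2.5   5.    7.5  10.   12.5  15.
  17.5  20.   22.5  25.   27.5  30.   32.5  35.   37.5  40.   42.5  45.   47.5  50.   52.5  55.   57.5  60.   62.5  65. ]
case z.1636 off 0.01 [206 117  55  97 185 221 207 173 132 139 147 153 155 161 161 164 169 170 170 172 174 172 169 166 155 156 163 159 159 152 149 144 139 135 135 127 126 118 115 108 100  92  85  78  73  70  81 110 124
 127 131 127 123]
case z.1636 off 0.016 [217 214 201 222 233 187 141 149 137 143 151 157 163 163 166 168 172 174 176 177 178 175 173 173 168 168 166 165 158 158 150 146 140 140 136 132 122 121 115 107  96  91  84  79  76  64  80 114 128
 129 127 129 129]
case z.1636 off 0.022 [136 117 128 127 112 109 130 142 135 146 151 159 163 163 167 171 174 177 177 180 182 178 175 173 169 167 166 163 160 156 151 146 143 140 134 130 126 120 113 102  94  88  82  79  72  68  82 111 129
 127 128 129 126]
mark z 0.205 -0.006 [229 234 159  98  95  97  96 107 135 151 146 140 1
[... 397 characters left out ...]
0]
mark z 0.205 0 [224 224 207 214 222 223 196 161 169 170 157 160 169 192 203 211 214 217 200 200 234 239 236 205 115  49  59 145 210 217 214 210 202 191 191 186 163 152 156 147 140 132 130 119 104  99  93 102 123
 131 128 129 128]
mark z 0.205 0.003 [231 237 231 198 155 180 220 214 195 162 130 140 148 154 154 160 178 189 174 173 196 199 191 166 118  72  74 131 184 196 191 182 171 156 149 148 135 124 131 128 122 109 100  94  84  76  80 103 122
 130 130 130 124]
mark z 0.205 0.006 [233 239 219 144  65 102 189 220 206 170 132 140 146 151 154 157 162 168 167 166 171 173 172 167 161 151 145 156 158 160 155 150 147 138 135 134 125 125 118 114 107  98  89  82  75  70  74  96 122
 128 130 128 123]
```

```bash
python3 - <<'E'
from hub import *
np.set_printoptions(precision=3,suppress=True,linewidth=220)
t=cams.capture("top")
yt=np.array([.0872,.9962,0]);xt=np.array([.9962,-.0872,0])
def run(img,H,hz,title):
    g=cv2.cvtColor(img,cv2.COLOR_BGR2GRAY).astype(np.float32)
    s=np.arange(-.06,.0601,.0025)
    def prof(off,z):
        P=np.array([H*[1,1,0]+[0,0,z]+off*xt+k*yt for k in s]);q=proj(t,P).astype(np.float32)
        return cv2.remap(g,q[:,0].copy(),q[:,1].copy(),cv2.INTER_CUBIC)[:,0].astype(int)
    print(title);print(s*1000)
    for off in(.010,.016,.022): print("case",off,prof(off,hz))
    for off in(-.006,-.003,0,.003): print("mark",off,prof(off,hz+.0455))
im=cv2.imread("pics/top0.png");run(im,np.array([.5151,.0997,0]),.1453,"start")
c9=cv2.imread("pics/t9.png");full=np.zeros((384,512,3),np.uint8);full[160:220,245:325]=c9[4::9,4::9]
run(full,np.array([.5114,.0572,0]),.144,"home")
run(cv2.imread("pics/top_raised.png"),np.array([.5094,.0342,0]),.1636,"raised")
E
```

```text
start
[-60.  -57.5 -55.  -52.5 -50.  -47.5 -45.  -42.5 -40.  -37.5 -35.  -32.5 -30.  -27.5 -25.  -22.5 -20.  -17.5 -15.  -12.5 -10.   -7.5  -5.   -2.5   0.    2.5   5.    7.5  10.   12.5  15.   17.5  20.   22.5  25.   27.5
  30.   32.5  35.   37.5  40.   42.5  45.   47.5  50.   52.5  55.   57.5  60. ]
case 0.01 [141  72  60  85 108 114 112 116 123 127 134 139 144 146 147 153 156 159 162 162 163 158 154 152 148 147 144 142 136 137 135 130 127 122 118 112 105  97  97  90  83  80  72  67  63  87 119 124 110]
case 0.016 [200 192 192 198 196 163 125 118 127 133 136 141 147 150 153 159 158 159 163 164 163 161 158 152 151 147 144 142 141 136 132 131 125 121 117 114 106 102  96  89  85  77  69  64  66  89 117 129 127]
case 0.022 [208 210 210 210 201 160 123 120 124 135 138 142 149 151 155 158 160 161 161 162 162 160 158 155 151 147 144 140 137 137 134 131 126 119 117 112 105 102  93  86  83  75  67  61  66  95 122 128 124]
mark -0.006 [208 205 197 187 187 183 171 146 136 134 128 114 121 138 134 133 130 119 116 125 127 117 105 100 100  90  70  47  32  36  61  88 100 103 105  98  93  91  85  7
[... 3488 characters left out ...]
 97 108 102  95  94  91  90  93  94  94  89  80  76  76  87 109 122 124 122]
mark -0.003 [178 125 135 133 118 112 137 168 172 163 160 166 175 187 191 183 179 174 179 176 183 169  99  44  41  96 146 154 151 140 144 149 148 146 138 137 139 127 124 122 117 108  99  98 100 112 125 130 131]
mark 0 [212 218 221 224 209 172 168 175 151 157 165 186 201 206 213 216 203 197 230 240 237 213 131  57  50 132 205 220 218 212 204 191 190 187 164 150 155 147 141 131 128 118 103  98  92 101 122 131 128]
mark 0.003 [233 207 150 164 214 218 194 173 129 137 145 151 153 156 173 186 175 168 188 195 187 168 128  83  78 125 175 190 186 177 167 153 145 144 134 123 130 126 121 108  98  94  83  74  78 102 122 130 130]
```

The case edges in the top view are 100 mm apart as they should be. Against them the mark lies +8.7 mm with the table down and −2.5 mm now, so the mark is at ≈0.225–0.24 rad and the present lean of 0.272 is too much. I'll lower to tilt ≈0.18.

```bash
python3 -m handwheel '[0.2,0,0.05,0, 0.5,0,0.13,0, 0.8,0,0.21,0, 1.1,0,0.3,0, 1.34,0,0.36,0, 1.34,0,0.36,0, 1.34,0,0.36,0, 1.34,0,0.36,0, 1.34,0,0.36,0, 1.34,0,0.36,0]'
python3 -m handwheel '[0,0,0,0, 0,0,0,0, 0,0,0,0, 0,0,0,0, 0,0,0,0, 0,0,0,0, 0,0,0,0, 0,0,0,0, 0,0,0,0, 0,0,0,0]'
python3 - <<'E'
from hub import *
np.set_printoptions(precision=4,suppress=True,linewidth=220)
st=sensors.get_state();print(st["tcp_pos"],st["contact_force"])
c=cams.capture("scene");crop(c,262,152,302,192,15,"d17.png")
uv,cen=hub(c,(282,178));print(uv,cen);face(c,cen,.232,"f17.png")
t=cams.capture("top");g=cv2.cvtColor(t["image"],cv2.COLOR_RGB2GRAY).astype(np.float32)
yt=np.array([.0872,.9962,0]);xt=np.array([.9962,-.0872,0])
def prof(off,z,s):
    P=np.array([cen*[1,1,0]+[0,0,z]+off*xt+k*yt for k in s]);q=proj(t,P).astype(np.float32)
    return cv2.remap(g,q[:,0].copy(),q[:,1].copy(),cv2.INTER_CUBIC)[:,0].astype(int)
s=np.arange(-.055,-.04,.0025);print(s*1e3,[prof(o,cen[2],s) for o in(.016,.022)])
s=np.arange(.045,.06,.0025);print(s*1e3,[prof(o,cen[2],s) for o in(.016,.022)])
s=np.arange(-.0125,.013,.0025);print(s*1e3,[prof(o,cen[2]+.0455,s) for o in(-.003,0)])
crop(t,245,160,325,220,9,"t17.png")
E
```

```text
time_s: 27.45
tcp_pos: [0.5488, 0.2886, 0.0743]
eef_rot: [102.5, 90.0, -172.4]
contact_force: [-0.8, 4.9, -6.4]
gripper_width: 0.0111
time_s: 28.7
tcp_pos: [0.5488, 0.2886, 0.0743]
eef_rot: [101.7, 90.0, -173.2]
contact_force: [-1.1, 4.7, -6.5]
gripper_width: 0.011
[0.5488 0.2886 0.0743] [-1.1452  4.7397 -6.4557]
(np.float64(282.33658536585364), np.float64(178.62439024390244)) [0.5098 0.0391 0.1607]
[-55.  -52.5 -50.  -47.5 -45.  -42.5] [array([199, 207, 211, 160, 135, 142]), array([148, 210, 213, 153, 140, 143])]
[45.  47.5 50.  52.5 55.  57.5] [array([ 71,  69,  87, 120, 130, 130]), array([ 70,  66,  82, 114, 131, 128])]
[-12.5 -10.   -7.5  -5.   -2.5   0.    2.5   5.    7.5  10.   12.5] [array([187, 187, 182, 153,  70,  38,  49, 105, 141, 131, 135]), array([238, 235, 229, 197,  91,  38,  58, 152, 213, 218, 212])]
```

View pics/f17.png

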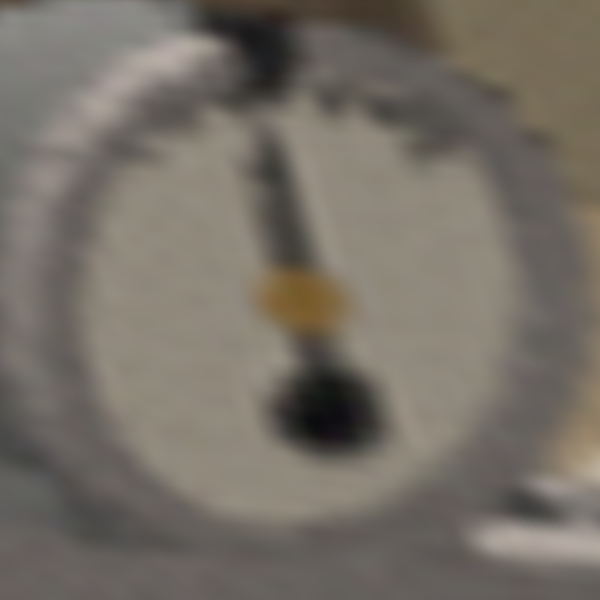

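View pics/t17.png

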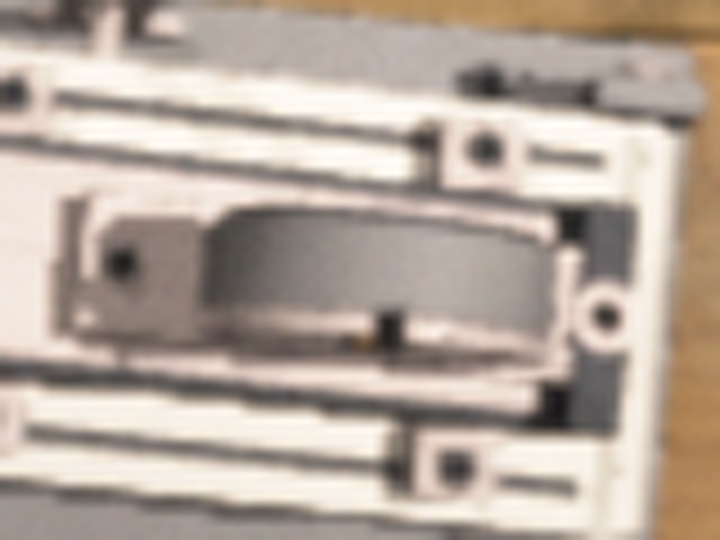

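```bash
python3 -m handwheel '[0.1,0,0.02,0, 0.2,0,0.05,0, 0.35,0,0.08,0, 0.48,0,0.12,0, 0.57,0,0.14,0, 0.57,0,0.14,0, 0.57,0,0.14,0, 0.57,0,0.14,0, 0.57,0,0.14,0, 0.57,0,0.14,0]'
python3 -m handwheel '[0,0,0,0, 0,0,0,0, 0,0,0,0, 0,0,0,0, 0,0,0,0, 0,0,0,0, 0,0,0,0, 0,0,0,0, 0,0,0,0, 0,0,0,0]'
python3 - <<'E'
from hub import *
np.set_printoptions(precision=4,suppress=True,linewidth=220)
st=sensors.get_state();print(st["tcp_pos"],st["contact_force"])
c=cams.capture("scene");crop(c,262,152,312,202,12,"d18.png")
uv,cen=hub(c,(282,178.5));print(uv,cen);face(c,cen,.215,"f18.png")
t=cams.capture("top");g=cv2.cvtColor(t["image"],cv2.COLOR_RGB2GRAY).astype(np.float32)
yt=np.array([.0872,.9962,0]);xt=np.array([.9962,-.0872,0])
def prof(off,z,s):
    P=np.array([cen*[1,1,0]+[0,0,z]+off*xt+k*yt for k in s]);q=proj(t,P).astype(np.float32)
    return cv2.remap(g,q[:,0].copy(),q[:,1].copy(),cv2.INTER_CUBIC)[:,0].astype(int)
s=np.arange(-.055,-.04,.0025);print(s*1e3,[prof(o,cen[2],s) for o in(.016,.022)])
s=np.arange(.045,.06,.0025);print(s*1e3,[prof(o,cen[2],s) for o in(.016,.022)])
s=np.arange(-.0125,.013,.0025);print(s*1e3,[prof(o,cen[2]+.0455,s) for o in(-.003,0)])
E
```

```text
time_s: 30.05
tcp_pos: [0.549, 0.2899, 0.0686]
eef_rot: [131.9, 90.0, -143.0]
contact_force: [-1.1, 5.2, -6.0]
gripper_width: 0.0112
time_s: 31.3
tcp_pos: [0.549, 0.2899, 0.0686]
eef_rot: [134.8, 90.0, -140.1]
contact_force: [-1.1, 4.4, -5.4]
gripper_width: 0.011
[0.549  0.2899 0.0686] [-1.1485  4.4098 -5.4212]
(np.float64(281.8826530612245), np.float64(179.4387755102041)) [0.51   0.0409 0.1589]
[-55.  -52.5 -50.  -47.5 -45.  -42.5] [array([196, 233, 209, 148, 137, 141]), array([163, 226, 222, 158, 134, 145])]
[45.  47.5 50.  52.5 55.  57.5] [array([ 71,  68,  83, 113, 133, 134]), array([ 72,  68,  85, 116, 128, 129])]
[-12.5 -10.   -7.5  -5.   -2.5   0.    2.5   5.    7.5  10.   12.5] [array([187, 192, 188, 173, 105,  45,  38,  67, 113, 135, 144]), array([237, 235, 231, 213, 131,  54,  41,  84, 162, 209, 213])]
```

View pics/f18.png

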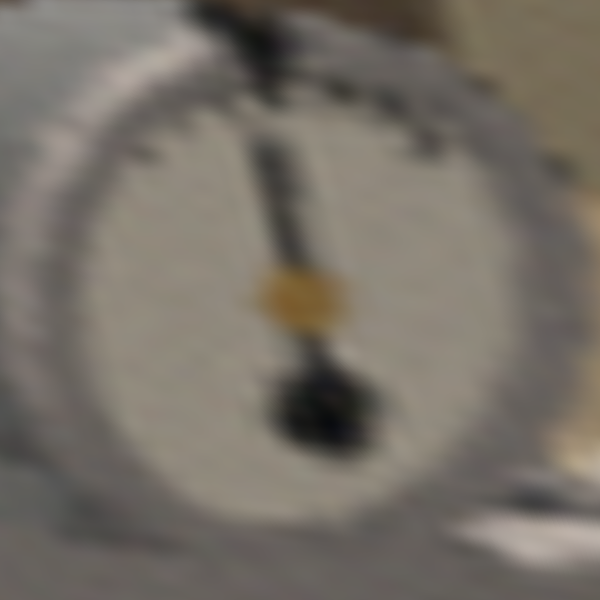

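View pics/d18.png

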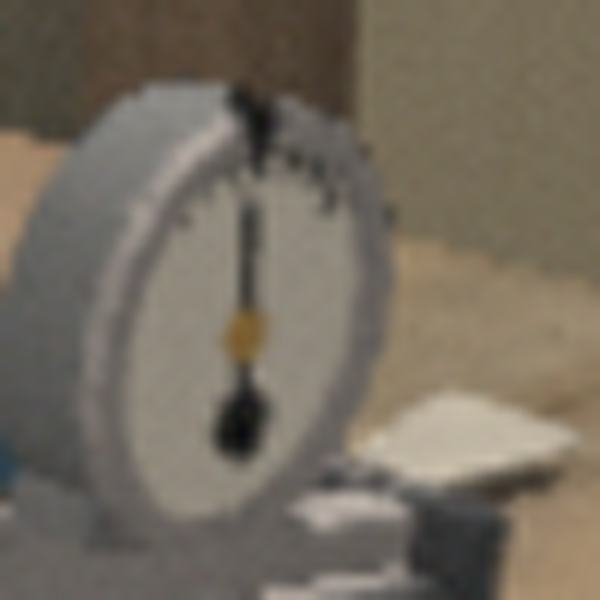

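```bash
python3 - <<'E'
from plant import workorder
print(workorder.close_job())
E
```

```text
the job is handed in; nothing more can be done
None
```

I slid the gauge home against the shoulder, let go of it, raised the table by its handle, and handed the job in still holding it there, at about 31 s of the 51 s allowed. The hand-in gave no verdict.

**Gauge:** I pushed it along the casting until it stopped. The push force rose to 9 N and the gauge tipped up by about 1 mm against the shoulder, then settled back when released. The top view then showed no gap between the foot and the shoulder. My first push stopped about 7 mm short because I took its 4.8 N of force as contact, so I pushed again.

**Handle:** The first grip closed on nothing. The camera showed the fingertips about 40 mm higher than the reported tool position, and I could not explain why. I went 40 mm lower and gripped the bar properly, with the fingers 11 mm apart and about 5–6 N of load.

**Last checks:**
- **Table tilt:** about 0.163 rad by the handle's position, so the pointer should read about 0.215 rad.
- **Mark:** about 0.22 rad from the top view, where the case edges measured the correct 100 mm apart. The angled scene view put the mark roughly 0.04 rad to the right of the pointer, and I put most of that down to its angle. It is still inside the 0.052 rad limit.
- **Disagreement:** a rougher early look with the wrist camera suggested 0.26–0.36 rad for the mark. I did not use it.
- **Stillness:** the tool position was unchanged between the last two readings, and in the final picture the foot was still at the shoulder. I did not measure the pointer's speed.
- **Loose tools and ring:** I saw no sign of either having moved, but I did not measure them at the end.

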